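Load the reagent tray with keyed cassettes and the one full bottle

ROBOT

A 6-joint arm with a two-finger parallel gripper is mounted at the origin on a cart in front of the work surface, level with it; the furniture and walls round the work are solid. World frame = base frame: x ahead of the robot, y to its left, z up, the work surface at z = 0. Lengths are in m, angles in rad, forces in N, time in s.
With the tool pointing down it reaches from about 0.35 to 0.85 m from the base axis. Payload 8.1 kg.
Tool frame: the origin (TCP) lies between the finger pads; the fingertips stand 11 mm ahead of it and the grasp point (between the pads) lies 8 mm behind it (robot.tips_ahead is the distance from the TCP to the fingertips, in m); z points along the fingers, y is the line along which they close (so a half turn about z gives the same grasp; the last joint's range is limited). The gripper opens to 93 mm and grips with 3 to 60 N. Pads are 15 mm wide; open, the fingers measure 128 mm over their backs; the gripper's body (75 mm by 188 mm) begins 65 mm behind the grasp point.
Start: joints at [-1.21, 0.13, 1.488, -0, 1.523, -0.085], TCP at [0.259, -0.541, 0.23] pointing down, gripper open.
Joint ranges: [-2.96, 2.96], [-0.89, 2.26], [0.02, 2.5], [-1.34, 4.48], [0, 2.73], [-2.66, 2.66]. Speed limits (rad/s): [2.39, 2.39, 2.79, 3.14, 3.14, 3.14].

INTERFACE

Orientations are given as a rotation vector (axis times angle).
In Python, from plant import robot gives the robot as it stands. The module is installed in compiled form; this text tells all that it offers.
- The arm moves only by the tool move_arm, never from a script. Its argument "deltas" is one flat list of numbers, 7 for each row, row after row: the shift along the tool's x, y, z in m, then the turn, a rotation vector about the tool's x, y, z in rad, then the opening, from 0 (shut) to 1 (fully open). A call has 1 to 12 rows; each row is the pose to reach, as a shift and turn from the pose commanded when the call began, along the tool's axes at that moment; what a row does not reach only later rows make up. A row lasts 1/8 s, in which the tool goes at most 62.5 mm and 10.7 degrees, less where a joint would pass 70% of its speed; a pose out of reach is approached as far as the arm can. A call with a gripper value outside its range is refused whole. The fingers move at their own pace and stop on an object; "squeeze" is the grip in N (left out, the last holds). Time passes only in rows, so rows that repeat a pose let the fingers close. It gives the time, the measured TCP pose, the force, the opening and the grip force at its end, in the units of the state.
- robot.read_state(): the state, without advancing time (a new reading comes with each control period).
- robot.read_camera(name): name is "scene" or "side" or "wrist"; returns (picture, depth): 400x640x3 uint8, red, green, blue; 400x640 float32, m along the optical axis (not along the pixel's ray), 0 where there is no reading.
- robot.camera_model(name): a dict with "K" (3x3 intrinsics, pixels), "R" (3x3) and "t" (3): a world point X has camera coordinates R X + t; the wrist camera has in their place "tool_from_camera" (4x4, takes a point from camera to tool coordinates, whose origin is the TCP and whose axes are the flange's). Camera axes: x right, y down, z forward; pixel columns grow to the right and rows downward; lengths in m; the calibration is good to about 2 mm. A picture is of the moment at which its call begins: read the wrist's pose just before it. camera_model takes no time and is no camera call.
- robot.close_job(): hands the job in; it is judged then, once.
Trained networks look in the newest picture that a camera, given by its name, has taken for a name from the list of things; names that differ only in an ending like _2 or _b are one class to them, and where a whole thing is asked for, a point or a joint stands for the part that bears it (a point fixed in the world has none). Each returns a list of dicts, best first, with "confidence" (0 to 1); they miss things now and then, are a little off and sometimes report something else, mostly with a low value. They report only what shows in the picture. A call takes as long as a camera call. They do not tell look-alikes from the thing itself.
- robot.recognise(camera, label): "uv" ([column, row] in pixels, amid what is visible of it).
The state is a dict: "t": time; "q": joint angles; "dq": joint speeds; "joint_torque": joint torques, N m; "tool_pos": TCP position; "orientation": TCP orientation; "force": force on the tool from outside, world axes, zero at the start; "wrist_torque": the same for the moment, N m; "opening": finger opening in m; "gripper_force": force on a finger pad.
Only numpy, scipy, OpenCV 4.12 (cv2) and the standard library are available. Lean on these libraries where they do the work, as an engineer would, in place of code of your own. Each camera call takes 0.05 s, during which the arm holds its last target. There are 200 camera calls.

TASK

Get the grey reagent tray ready for the analyser: set every white cassette into a lane of its own (any lane), right down on the lane floor with its blue pull tab sticking out through the notch in the tray's front wall, then swing the clear dust cover fully shut over them. Only then (it would stand in your way) find out by lifting which one of the identical white bottles is full and stand it upright in the square well of the tray; leave the empties standing upright on the worktop, and do not disturb the white timer, the marker and the dish.

Things in the scene. Friction and masses are not known exactly. Their poses are not given: they have to be found in the camera images.
- tray: Grey tray fixed to the worktop, 94 (x) x 290 (y) mm, on 6 mm feet, its floor 11 mm over the worktop. Origin: centre, at worktop level; -x is its front, facing the robot. Left part: four lanes along x, 86 x 29 mm inside, 48 mm apart, between ribs 9 mm high. Front and rear wall across the lanes 25 mm high; the front has a 20 mm wide notch, open upward from 8 mm, for each cassette's tab (all over the floor). Right part: bottle well.
- lane0 (a point): Centre of the floor of the rightmost (next to the well) lane, 11 mm above the worktop; axes as the tray's. A seated cassette's origin lies here, within the play of 2.5 mm sideways and 3 mm lengthwise.
- lane1 (a point): Centre of the floor of the second lane, 11 mm above the worktop; axes as the tray's. A seated cassette's origin lies here, within the play of 2.5 mm sideways and 3 mm lengthwise.
- lane2 (a point): Centre of the floor of the third lane, 11 mm above the worktop; axes as the tray's. A seated cassette's origin lies here, within the play of 2.5 mm sideways and 3 mm lengthwise.
- lane3 (a point): Centre of the floor of the leftmost lane, 11 mm above the worktop; axes as the tray's. A seated cassette's origin lies here, within the play of 2.5 mm sideways and 3 mm lengthwise.
- well (a point): Centre of the floor of the square bottle well, 11 mm above the worktop; well 86 x 86 mm inside, rim top 20 mm above the worktop; axes as the tray's.
- cover (a joint): Angle of the clear dust cover with blue edging over the lanes, rad: 0 shut (level), 1.75 to 2.0 at the start (standing up, leaning back), stop at 2.05. Friction holds it upright; pushed forward (towards the tray's front) from behind below about 1.3 it falls shut, damped. 0.12 kg, needs only a light push.
- cover_hinge (a point): Middle of the cover's hinge axis (along the tray's y; point axes as the tray's) behind the lanes, 60 mm above the worktop, posts to 65 mm. Cover: 3 mm plate, 190 mm along y, reaching 103 mm from the axis, with 25 mm skirts at sides and front and a 40 mm wide blue lip 9 mm farther out. Open it stands about 160 mm high; shut, its top is 63 mm above the worktop, clear of seated cassettes.
- cover_edge (a point): Middle of the cover's free edge, on its outer face (the upper face when shut, the rear face when open), 102 mm from the hinge.
- cassette_1: White reagent cassette, 90 g: block 80 long (x) x 24 wide (y) x 30 mm high, two orange caps (6 mm high) on top at x = -18 and 18 mm, a blue pull tab at its -x end (14 wide, 6 thick, standing out 16 mm, 11 to 17 mm above the underside). Origin: centre of the block's underside, z up, x away from the tab. Grip across the 24 mm width. Starts left of the tray, any yaw. May be absent.
- cassette_2: White reagent cassette, 90 g: block 80 long (x) x 24 wide (y) x 30 mm high, two orange caps (6 mm high) on top at x = -18 and 18 mm, a blue pull tab at its -x end (14 wide, 6 thick, standing out 16 mm, 11 to 17 mm above the underside). Origin: centre of the block's underside, z up, x away from the tab. Grip across the 24 mm width. Starts left of the tray, any yaw. May be absent.
- cassette_3: White reagent cassette, 90 g: block 80 long (x) x 24 wide (y) x 30 mm high, two orange caps (6 mm high) on top at x = -18 and 18 mm, a blue pull tab at its -x end (14 wide, 6 thick, standing out 16 mm, 11 to 17 mm above the underside). Origin: centre of the block's underside, z up, x away from the tab. Grip across the 24 mm width. Starts left of the tray, any yaw. May be absent.
- cassette_4: White reagent cassette, 90 g: block 80 long (x) x 24 wide (y) x 30 mm high, two orange caps (6 mm high) on top at x = -18 and 18 mm, a blue pull tab at its -x end (14 wide, 6 thick, standing out 16 mm, 11 to 17 mm above the underside). Origin: centre of the block's underside, z up, x away from the tab. Grip across the 24 mm width. Starts left of the tray, any yaw. May be absent.
- cassette_1_tab (a point): Centre of the blue pull tab of this cassette, 48 mm from the cassette's origin along -x, 14 mm above its underside.
- cassette_2_tab (a point): Centre of the blue pull tab of this cassette, 48 mm from the cassette's origin along -x, 14 mm above its underside.
- cassette_3_tab (a point): Centre of the blue pull tab of this cassette, 48 mm from the cassette's origin along -x, 14 mm above its underside.
- cassette_4_tab (a point): Centre of the blue pull tab of this cassette, 48 mm from the cassette's origin along -x, 14 mm above its underside.
- bottle_a: White opaque bottle, label with an orange patch, 78 mm across, 167 mm high; white cap 34 mm across from 147 to 167 mm height, flat shoulder below it. Origin: centre of the underside, z up. Grip the cap from above. One of these look-alikes is full (0.45 to 0.65 kg), the others empty (0.05 to 0.09 kg); only the weight tells. Starts right of the tray.
- bottle_b: White opaque bottle, label with an orange patch, 78 mm across, 167 mm high; white cap 34 mm across from 147 to 167 mm height, flat shoulder below it. Origin: centre of the underside, z up. Grip the cap from above. One of these look-alikes is full (0.45 to 0.65 kg), the others empty (0.05 to 0.09 kg); only the weight tells. Starts right of the tray.
- bottle_c: White opaque bottle, label with an orange patch, 78 mm across, 167 mm high; white cap 34 mm across from 147 to 167 mm height, flat shoulder below it. Origin: centre of the underside, z up. Grip the cap from above. One of these look-alikes is full (0.45 to 0.65 kg), the others empty (0.05 to 0.09 kg); only the weight tells. Starts right of the tray.
- bottle_d: White opaque bottle, label with an orange patch, 78 mm across, 167 mm high; white cap 34 mm across from 147 to 167 mm height, flat shoulder below it. Origin: centre of the underside, z up. Grip the cap from above. One of these look-alikes is full (0.45 to 0.65 kg), the others empty (0.05 to 0.09 kg); only the weight tells. Starts right of the tray.
- timer: White bench timer with a display, 45 x 75 x 63 mm, standing behind the tray; leave alone. Origin: centre of the underside.
- marker: Blue and white marker pen, 135 mm long, lying at the right beyond the bottles; leave alone.
- dish: Small brown petri dish, 60 mm across, at the far left; leave alone.
Things that resemble listed ones, but are neither listed nor needed, are in the scene too. Leave any green look-alike of the bottle_a alone.

How it is judged:
On the way, in this order (a step that is already met when the one before it is completed fails the run):
1. all cassettes seated in lanes, tabs out through the front notches ((y of cassette_1 in the frame of lane0 between -0.005 and 0.005 m or y of cassette_1 in the frame of lane1 between -0.005 and 0.005 m or y of cassette_1 in the frame of lane2 between -0.005 and 0.005 m or y of cassette_1 in the frame of lane3 between -0.005 and 0.005 m) and x of cassette_1 in the frame of tray between -0.007 and 0.007 m and z of cassette_1 in the frame of tray between 0.006 and 0.015 m and x of each of cassette_1_tab, cassette_2_tab, cassette_3_tab, cassette_4_tab in the frame of tray below -0.036 m and angle between the x axis of each of cassette_1, cassette_2, cassette_3, cassette_4 and the x axis of tray, either way round below 0.1 rad and angle between each of cassette_1, cassette_2, cassette_3, cassette_4's own z axis and vertical below 0.08 rad and (y of cassette_2 in the frame of lane0 between -0.005 and 0.005 m or y of cassette_2 in the frame of lane1 between -0.005 and 0.005 m or y of cassette_2 in the frame of lane2 between -0.005 and 0.005 m or y of cassette_2 in the frame of lane3 between -0.005 and 0.005 m) and x of cassette_2 in the frame of tray between -0.007 and 0.007 m and z of cassette_2 in the frame of tray between 0.006 and 0.015 m and (y of cassette_3 in the frame of lane0 between -0.005 and 0.005 m or y of cassette_3 in the frame of lane1 between -0.005 and 0.005 m or y of cassette_3 in the frame of lane2 between -0.005 and 0.005 m or y of cassette_3 in the frame of lane3 between -0.005 and 0.005 m) and x of cassette_3 in the frame of tray between -0.007 and 0.007 m and z of cassette_3 in the frame of tray between 0.006 and 0.015 m and (y of cassette_4 in the frame of lane0 between -0.005 and 0.005 m or y of cassette_4 in the frame of lane1 between -0.005 and 0.005 m or y of cassette_4 in the frame of lane2 between -0.005 and 0.005 m or y of cassette_4 in the frame of lane3 between -0.005 and 0.005 m) and x of cassette_4 in the frame of tray between -0.007 and 0.007 m and z of cassette_4 in the frame of tray between 0.006 and 0.015 m), for 0.2 s.
2. the cover shut over the seated cassettes, with no bottle in the well yet (all of step 1 and value of joint cover below 0.06 rad and horizontal distance between each of bottle_a, bottle_b, bottle_c, bottle_d and well above 0.06 m), for 0.2 s.
3. the full bottle standing in the well (((horizontal distance between bottle_a and well below 0.01 m and z of bottle_a in the frame of well between -0.004 and 0.005 m and angle between bottle_a's own z axis and vertical below 0.06 rad and contact force between bottle_a and tray above 3 N) or (horizontal distance between bottle_b and well below 0.01 m and z of bottle_b in the frame of well between -0.004 and 0.005 m and angle between bottle_b's own z axis and vertical below 0.06 rad and contact force between bottle_b and tray above 3 N) or (horizontal distance between bottle_c and well below 0.01 m and z of bottle_c in the frame of well between -0.004 and 0.005 m and angle between bottle_c's own z axis and vertical below 0.06 rad and contact force between bottle_c and tray above 3 N) or (horizontal distance between bottle_d and well below 0.01 m and z of bottle_d in the frame of well between -0.004 and 0.005 m and angle between bottle_d's own z axis and vertical below 0.06 rad and contact force between bottle_d and tray above 3 N))), for 0.2 s.
At the end, for the whole second after the job is handed in: Every cassette flat on a lane floor (5 mm sideways, 7 mm lengthwise, 4 mm in height), tab out at the front; cover below 0.06 rad; full bottle (over 3 N on the tray) upright in the well (10 mm from centre, 5 mm in height); empties upright on the worktop; held for a second (all of step 1 and value of joint cover below 0.06 rad and ((horizontal distance between bottle_a and well below 0.01 m and z of bottle_a in the frame of well between -0.004 and 0.005 m and angle between bottle_a's own z axis and vertical below 0.06 rad and contact force between bottle_a and tray above 3 N) or (horizontal distance between bottle_b and well below 0.01 m and z of bottle_b in the frame of well between -0.004 and 0.005 m and angle between bottle_b's own z axis and vertical below 0.06 rad and contact force between bottle_b and tray above 3 N) or (horizontal distance between bottle_c and well below 0.01 m and z of bottle_c in the frame of well between -0.004 and 0.005 m and angle between bottle_c's own z axis and vertical below 0.06 rad and contact force between bottle_c and tray above 3 N) or (horizontal distance between bottle_d and well below 0.01 m and z of bottle_d in the frame of well between -0.004 and 0.005 m and angle between bottle_d's own z axis and vertical below 0.06 rad and contact force between bottle_d and tray above 3 N)) and ((horizontal distance between bottle_a and well below 0.01 m and z of bottle_a in the frame of well between -0.004 and 0.005 m and angle between bottle_a's own z axis and vertical below 0.06 rad and contact force between bottle_a and tray above 3 N) or (angle between bottle_a's own z axis and vertical below 0.06 rad and height (world z) of bottle_a between -0.005 and 0.005 m)) and ((horizontal distance between bottle_b and well below 0.01 m and z of bottle_b in the frame of well between -0.004 and 0.005 m and angle between bottle_b's own z axis and vertical below 0.06 rad and contact force between bottle_b and tray above 3 N) or (angle between bottle_b's own z axis and vertical below 0.06 rad and height (world z) of bottle_b between -0.005 and 0.005 m)) and ((horizontal distance between bottle_c and well below 0.01 m and z of bottle_c in the frame of well between -0.004 and 0.005 m and angle between bottle_c's own z axis and vertical below 0.06 rad and contact force between bottle_c and tray above 3 N) or (angle between bottle_c's own z axis and vertical below 0.06 rad and height (world z) of bottle_c between -0.005 and 0.005 m)) and ((horizontal distance between bottle_d and well below 0.01 m and z of bottle_d in the frame of well between -0.004 and 0.005 m and angle between bottle_d's own z axis and vertical below 0.06 rad and contact force between bottle_d and tray above 3 N) or (angle between bottle_d's own z axis and vertical below 0.06 rad and height (world z) of bottle_d between -0.005 and 0.005 m))); the robot touches nothing.
It fails at once if the timer, the marker or the dish is disturbed (moved over 3 cm) (distance of any of timer, marker, dish from where it was at the start of the episode above 0.03 m).
Of cassette_1, cassette_2, cassette_3, cassette_4 only 3 to 4 are there at a start; the rules pass over those that are not, and their reading is None.
At some moment in a run one of cassette_1, cassette_2, cassette_3, cassette_4 may be knocked a few centimetres aside while the robot is not near it.
It also fails if it takes over 210 s, if anything falls off the work surface, if the arm or the gripper's body presses on something with over 40 N, if the wrist force passes 120 N, or if a joint passes its speed limit or range.

## Working session

There is one attempt and no reset: what is moved stays moved. The work goes in short steps, Python scripts to look and compute and a tool call to move; the robot and the scene stay as the last step left them, time stands still between calls to the robot, and variables do not carry over. Pictures are saved under pics/ and viewed, at most 14 in all, crops included, and the job is handed in when it is done.

Besides the shell and the picture viewer there is one more tool, called after "Call:" as name(argument=value, ...), one argument or row to a line, values as JSON. move_arm: Moves the arm, as the interface text tells. Its arguments: {"type":"object","properties":{"deltas":{"type":"array","items":{"type":"number"}},"squeeze":{"type":"number"}},"required":["deltas"]}

```bash
mkdir -p pics
cat > h.py <<'E'
from plant import robot
import numpy as np, cv2
from scipy.spatial.transform import Rotation as Rn
def st():
    s=robot.read_state(); return s
def shot(cam,fn=None):
    s=robot.read_state(); im,d=robot.read_camera(cam)
    if fn: cv2.imwrite('pics/'+fn,im[:,:,::-1])
    m=robot.camera_model(cam); K=np.array(m['K'])
    v,u=np.mgrid[0:400,0:640]
    P=np.stack([(u-K[0,2])/K[0,0]*d,(v-K[1,2])/K[1,1]*d,d],-1)
    if cam=='wrist':
        T=np.array(m['tool_from_camera']); P=P@T[:3,:3].T+T[:3,3]
        R=Rn.from_rotvec(s['orientation']).as_matrix(); P=P@R.T+np.array(s['tool_pos'])
    else:
        R=np.array(m['R']);t=np.array(m['t']); P=(P-t)@R
    P[d==0]=np.nan
    return im,d,P
E
python3 - <<'E'
from h import *
s=st(); print({k:np.round(v,3) for k,v in s.items()})
for c in('scene','side'):
    im,d,P=shot(c,c+'0.png')
    for l in('cassette_1','cassette_1_tab','bottle_a','tray','cover','timer','marker','dish'):
        for r in robot.recognise(c,l):
            u,v=map(int,r['uv']); print(c,l,(u,v),round(r['confidence'],2),np.round(P[v,u],3))
    m=robot.camera_model(c); R=np.array(m['R']);print(c,'pos',-R.T@np.array(m['t']))
print(robot.camera_model('wrist'))
E
```

```text
{'t': np.float64(0.0), 'q': array([-1.21 ,  0.131,  1.489, -0.   ,  1.523, -0.085]), 'dq': array([-0.   ,  0.   , -0.001,  0.001, -0.001, -0.002]), 'joint_torque': array([-1.0000e-03, -5.5984e+01, -4.9176e+01,  7.7000e-02,  3.5000e-02,
       -0.0000e+00]), 'tool_pos': array([ 0.259, -0.541,  0.229]), 'orientation': array([-3.062, -0.694,  0.   ]), 'force': array([ 0.333, -0.31 , -1.25 ]), 'wrist_torque': array([-0.024, -0.026, -0.013]), 'gripper_force': np.float64(0.0), 'opening': np.float64(0.093)}
scene cassette_1 (214, 233) 0.8 [0.62  0.268 0.031]
scene cassette_1 (238, 268) 0.79 [0.428 0.254 0.031]
scene cassette_1 (207, 287) 0.54 [0.411 0.372 0.024]
scene cassette_1 (188, 256) 0.45 [0.564 0.385 0.03 ]
scene cassette_1 (163, 282) 0.29 [0.519 0.492 0.004]
scene cassette_1_tab (215, 237) 0.63 [0.607 0.27  0.023]
scene bottle_a (370, 195) 0.95 [ 0.448 -0.291  0.101]
scene bottle_a (393, 197) 0.79 [ 0.399 -0.361  0.098]
scene bottle_a (455, 157) 0.73 [ 0.444 -0.691  0.124]
scene bottle_a (361, 217) 0.63 [ 0.4   -0.223  0.061]
scene bottle_a (382, 185) 0.5 [ 0.49  -0.377  0.08 ]
scen
[... 1060 characters left out ...]
33, 279) 0.44 [0.564 0.381 0.029]
side marker (368, 168) 0.37 [ 0.49  -0.387  0.113]
side dish (217, 314) 0.67 [0.514 0.501 0.01 ]
side pos [-0.22973345  0.98948587  0.92107091]
{'K': array([[294.0567129 ,   0.        , 319.86173965],
       [  0.        , 294.0567129 , 200.83588547],
       [  0.        ,   0.        ,   1.        ]]), 'tool_from_camera': array([[-7.15842407e-04, -9.70714175e-01, -2.40236296e-01,
         6.61382568e-02],
       [ 9.99999572e-01, -8.35788039e-04,  3.97397056e-04,
         1.60271158e-04],
       [-5.86545578e-04, -2.40235908e-01,  9.70714358e-01,
        -1.55742221e-01],
       [ 0.00000000e+00,  0.00000000e+00,  0.00000000e+00,
         1.00000000e+00]])}
```

Run:
```python
import cv2
a=cv2.imread('pics/scene0.png')[130:330,120:490];cv2.imwrite('pics/s0c.png',cv2.resize(a,None,fx=2.15,fy=2.15,interpolation=2))
a=cv2.imread('pics/side0.png')[130:350,180:450];cv2.imwrite('pics/d0c.png',cv2.resize(a,None,fx=2.7,fy=2.7,interpolation=2))
```

```text
(no output)
```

View pics/s0c.png

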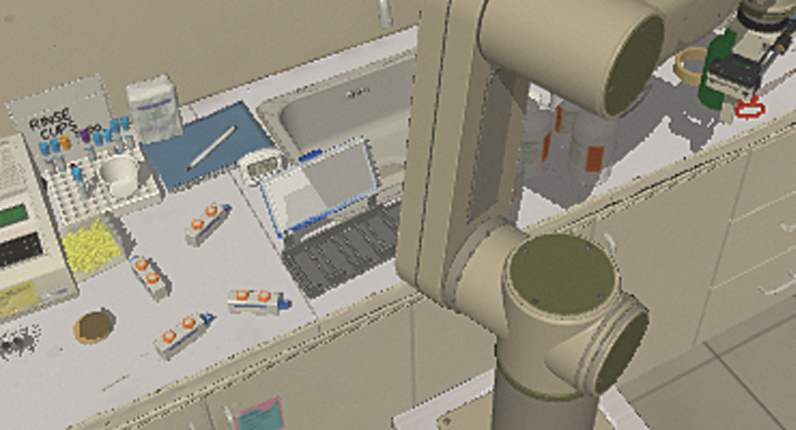

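View pics/d0c.png

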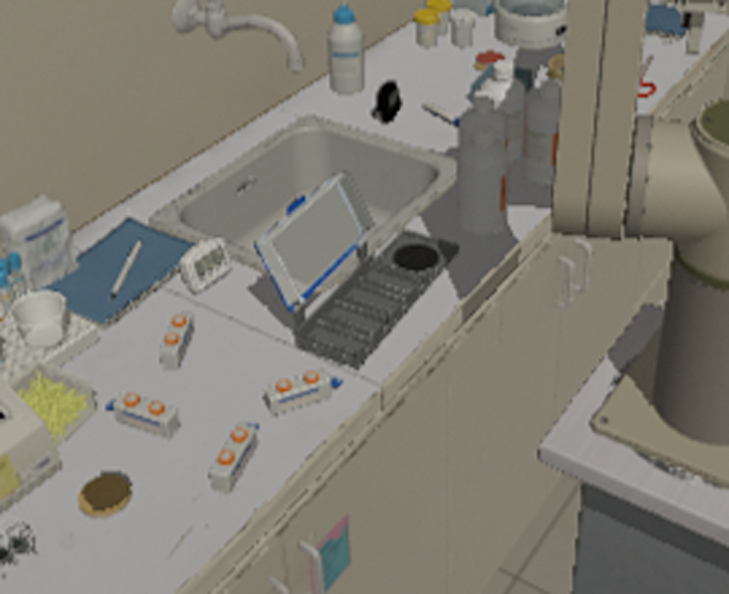

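Call:
move_arm(
  deltas=[0,0,-0.06,0,0,0,1,0,0,-0.12,0,0,-0.3,1,0.465,-0.6,-0.12,0,0,-2.7,1,0.465,-0.6,-0.12,0,0,-2.7,1,0.465,-0.6,-0.12,0,0,-2.7,1,0.465,-0.6,-0.12,0,0,-2.7,1,0.465,-0.6,-0.12,0,0,-2.7,1,0.465,-0.6,-0.12,0,0,-2.7,1,0.465,-0.6,-0.12,0,0,-2.7,1,0.465,-0.6,-0.12,0,0,-2.7,1,0.465,-0.6,-0.12,0,0,-2.7,1,0.465,-0.6,-0.12,0,0,-2.7,1],
)

```text
t: 2.4
tool_pos: [0.3912, 0.0715, 0.3501]
orientation: [0.968, 2.987, 0.001]
force: [1.3, -0.4, -0.5]
opening: 0.0934
gripper_force: 0.0
```

```bash
cat >> h.py <<'E'
def yaw():
    R=Rn.from_rotvec(st()['orientation']).as_matrix(); return np.arctan2(R[1,0],R[0,0])
def go(x,y,z,yw):
    s=st(); R=Rn.from_rotvec(s['orientation']).as_matrix(); p=np.array(s['tool_pos'])
    Rt=Rn.from_euler('z',yw).as_matrix()@np.diag([1,-1,-1.])
    d=R.T@(np.array([x,y,z])-p); r=Rn.from_matrix(R.T@Rt).as_rotvec()
    print('t%.1f at'%s['t'],np.round(p,4),'yaw',round(yaw(),3),'q',np.round(s['q'],2),'F',np.round(s['force'],1),'op',round(float(s['opening']),4),'gf',round(float(s['gripper_force']),1),'\n -> d',np.round(d,4),'r',np.round(r,3))
E
python3 -c "
from h import *
go(.42,.2,.35,np.pi)"
```

```text
t2.4 at [0.3912 0.0715 0.3501] yaw 2.514 q [ 0.05 -0.45  1.79 -0.    1.8  -0.89] F [ 1.3 -0.4 -0.5] op 0.0934 gf 0.0 
 -> d [5.210e-02 1.209e-01 1.000e-04] r [ 0.     0.002 -0.627]
```

Call:
move_arm(
  deltas=[0.052,0.121,0,0,0,-0.627,1,0.052,0.121,0,0,0,-0.627,1,0.052,0.121,0,0,0,-0.627,1,0.052,0.121,0,0,0,-0.627,1,0.052,0.121,0,0,0,-0.627,1],
)

```text
t: 3.02
tool_pos: [0.4208, 0.198, 0.3496]
orientation: [-0.01, -3.142, 0.0]
force: [0.5, -0.5, 0.6]
opening: 0.0929
gripper_force: 0.0
```

Run:
```python
from h import *
go(.42,.2,.35,np.pi)
im,d,P=shot('wrist','w1.png'); np.save('P1.npy',P)
for l in('cassette_1','cassette_1_tab','tray','cover','timer','dish'):
    for r in robot.recognise('wrist',l):
        u,v=map(int,r['uv']); print(l,(u,v),round(r['confidence'],2),np.round(P[v,u],3))
```

```text
t3.0 at [0.4208 0.198  0.3496] yaw 3.135 q [ 0.33 -0.25  1.64 -0.    1.76 -1.24] F [ 0.5 -0.5  0.6] op 0.0929 gf 0.0 
 -> d [ 0.0008  0.002  -0.0004] r [-0.    -0.    -0.006]
cassette_1 (427, 170) 0.61 [0.422 0.372 0.029]
cassette_1 (428, 229) 0.59 [0.522 0.38  0.032]
cassette_1 (352, 172) 0.57 [0.424 0.25  0.03 ]
cassette_1 (369, 265) 0.44 [0.599 0.286 0.009]
cassette_1_tab (241, 201) 0.36 [0.476 0.06  0.011]
tray (242, 203) 0.89 [0.479 0.062 0.012]
cover (266, 243) 0.81 [0.521 0.116 0.093]
cover (350, 174) 0.58 [0.426 0.246 0.036]
timer (286, 318) 0.76 [0.685 0.135 0.043]
dish (487, 222) 0.58 [0.518 0.494 0.006]
```

View pics/w1.png

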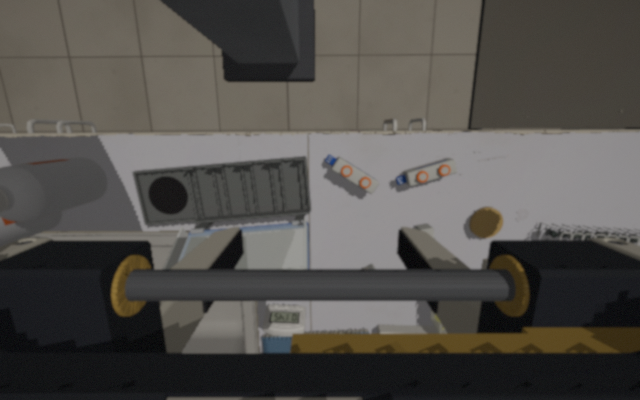

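```bash
cat >> h.py <<'E'
def cass(im,P,lo=.022,hi=.042,ymin=.2):
    """cassette poses from the depth points: centre, heading (x axis, away from tab)"""
    ok=(P[...,2]>lo)&(P[...,2]<hi)&(P[...,1]>ymin)&(P[...,1]<.47)&(P[...,0]>.33)&(P[...,0]<.68)
    n,L,S,C=cv2.connectedComponentsWithStats(ok.astype(np.uint8),connectivity=8)
    hsv=cv2.cvtColor(im,cv2.COLOR_RGB2HSV).astype(int)
    blue=(hsv[...,0]>100)&(hsv[...,0]<125)&(hsv[...,1]>140)&(P[...,2]>.005)&(P[...,2]<.03)
    out=[]
    for i in range(1,n):
        if S[i,4]<60: continue
        q=P[L==i][:,:2].astype(np.float32)
        (cx,cy),(w,h),a=cv2.minAreaRect(q)
        if max(w,h)<.05: continue
        a=np.deg2rad(a if w>h else a+90); c=np.array([cx,cy])
        b=P[blue][:,:2]; ax=np.array([np.cos(a),np.sin(a)])
        rel=(b-c); al=rel@ax; la=np.abs(rel@np.array([-ax[1],ax[0]]))
        k=(np.abs(al)>.035)&(np.abs(al)<.062)&(la<.012)
        sg=al[k]
        pos,neg=(sg>0).sum(),(sg<0).sum()
        if pos>neg: a+=np.pi
        out.append((c.round(4),round((a+np.pi)%(2*np.pi)-np.pi,3),(round(w,3),round(h,3)),int(S[i,4]),(pos,neg),C[i].round()))
    return out
E
python3 - <<'E'
from h import *
P=np.load('P1.npy'); im=cv2.imread('pics/w1.png')[:,:,::-1].copy()
for o in cass(im,P): print('wrist',*o)
for c in('scene','side'):
    i2,d,Q=shot(c)
    for o in cass(i2,Q): print(c,*o)
# tray
reg=(P[...,0]>.38)&(P[...,0]<.62)&(P[...,1]>-.16)&(P[...,1]<.22)
ok=reg&(P[...,2]>.006)&(P[...,2]<.03)
n,L,S,C=cv2.connectedComponentsWithStats(ok.astype(np.uint8)); i=1+S[1:,4].argmax()
q=P[L==i]; r=cv2.minAreaRect(q[:,:2].astype(np.float32)); print('tray',r,S[i])
im2=im.copy(); im2[L==i]=im2[L==i]//2+np.array([120,0,0],np.uint8)
cv2.imwrite('pics/w1t.png',cv2.resize(im2[130:300,100:400],None,fx=2.6,fy=2.6,interpolation=0)[:,:,::-1])
# fit front wall line and left wall
E
```

```text
wrist [0.4298 0.2542] 1.013 (0.079, 0.025) 732 (np.int64(0), np.int64(19)) [354. 175.]
wrist [0.4249 0.3783] 1.867 (0.025, 0.08) 758 (np.int64(0), np.int64(14)) [431. 172.]
scene [0.6262 0.2614] 2.092 (0.031, 0.089) 141 (np.int64(0), np.int64(1)) [215. 233.]
scene [0.6503 0.4371] 1.596 (0.06, 0.066) 207 (np.int64(0), np.int64(0)) [166. 245.]
scene [0.558  0.3857] 0.172 (0.09, 0.025) 141 (np.int64(0), np.int64(0)) [188. 258.]
scene [0.4262 0.2559] 1.016 (0.079, 0.028) 162 (np.int64(0), np.int64(9)) [238. 269.]
scene [0.422  0.3765] 1.842 (0.03, 0.085) 174 (np.int64(0), np.int64(4)) [203. 285.]
side [0.6235 0.2651] 2.039 (0.025, 0.079) 118 (np.int64(0), np.int64(0)) [245. 254.]
side [0.4279 0.2571] 1.031 (0.08, 0.025) 175 (np.int64(0), np.int64(4)) [289. 272.]
side [0.66   0.4347] 1.625 (0.042, 0.064) 156 (np.int64(0), np.int64(0)) [200. 276.]
side [0.6268 0.4356] 1.671 (0.007, 0.069) 79 (np.int64(0), np.int64(0)) [207. 281.]
side [0.5586 0.3862] -2.96 (0.081, 0.025) 174 (np.int64(2), np.int64(0)) [233. 281.]
side [0.4217 0.3808] 1.837 (0.027, 0.081) 180 (np.int64(0), np.int64(0)) [266. 297.]
tray ((0.45629972219467163, 0.0325179249048233), (0.0940173789858818, 0.29064038395881653), 4.577016830444336) [ 132  156  179   69 9189]
```

View pics/w1t.png

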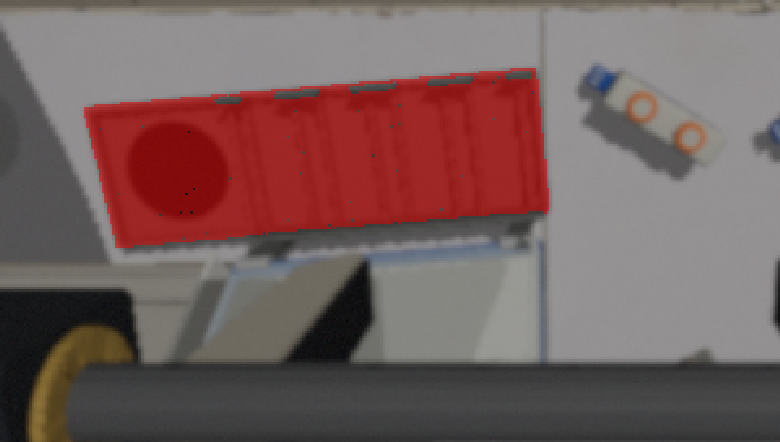

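Run:
```python
from h import *
P=np.load('P1.npy'); a=.0799; c=np.array([.4563,.0325])
ok=np.isfinite(P[...,2])&(P[...,2]<.04); Q=P[ok]
T=(Q[:,:2]-c)@np.array([[np.cos(a),-np.sin(a)],[np.sin(a),np.cos(a)]])
def prof(x0,x1):
    o=[]
    for y in np.arange(-.147,.149,.003):
        k=(T[:,0]>x0)&(T[:,0]<x1)&(abs(T[:,1]-y)<.0015); o.append(int(round(1000*np.median(Q[k,2]))) if k.any() else -9)
    return o
print('mid',prof(-.01,.03)); print('front',prof(-.047,-.0435));
```

```text
mid [-9, 20, 17, 12, 12, 12, 12, 12, 12, 12, 12, 12, 12, 12, 12, 12, 12, 12, 13, 13, 12, 12, 12, 12, 12, 12, 12, 12, 12, 12, 12, 20, 16, 12, 20, 17, 12, 12, 12, 12, 12, 12, 12, 12, 12, 20, 15, 12, 12, 11, 21, 18, 12, 12, 12, 11, 11, 12, 12, 12, 12, 20, 14, 11, 12, 12, 21, 19, 11, 12, 11, 12, 11, 11, 12, 12, 12, 20, 15, 12, 11, 11, 12, 19, 12, 12, 12, 12, 12, 11, 12, 11, 11, 20, 13, 12, 13, 20, 0]
front [-9, 21, 20, 21, 18, 20, 21, 21, 20, 21, 17, 19, 21, 21, 21, 20, 14, 19, 20, 21, 20, 20, 20, 20, 20, 20, 20, 21, 20, 17, 16, 0, 35, 36, 36, 32, 36, 22, 18, 20, 19, 19, 6, 17, 25, 37, 35, 35, 36, 29, 33, 25, 37, 23, 19, 17, 19, 18, 20, 19, 31, 34, 31, 35, 34, 35, 31, 36, 33, 22, 18, 19, 19, 20, 19, 9, 35, 36, 30, 36, 28, 35, 34, 35, 29, 21, 19, 19, 18, 19, 19, 17, 36, 33, 33, 34, 28, 21, -1]
```

```bash
cat >> h.py <<'E'
A=.0799; TC=np.array([.4563,.0325])
def totray(P): # (...,3)->tray frame
    Q=P.copy(); Q[...,:2]=(P[...,:2]-TC)@np.array([[np.cos(A),-np.sin(A)],[np.sin(A),np.cos(A)]]); return Q
def fromtray(x,y): return TC+np.array([[np.cos(A),-np.sin(A)],[np.sin(A),np.cos(A)]])@np.array([x,y])
E
python3 - <<'E'
from h import *
C={'wrist':np.load('P1.npy')}
for c in('scene','side'): C[c]=shot(c)[2]
for c,P in C.items():
    T=totray(P.reshape(-1,3)); T=T[np.isfinite(T[:,2])]
    for z in np.arange(.03,.17,.01):
        k=(abs(T[:,2]-z)<.005)&(T[:,0]>-.0)&(T[:,0]<.13)&(T[:,1]>-.06)&(T[:,1]<.15)
        if k.sum()>3: print(c,round(z,3),k.sum(),np.percentile(T[k,0],[1,10,50,90,99]).round(3),np.percentile(T[k,1],[1,99]).round(3))
E
```

```text
wrist 0.03 217 [0.043 0.043 0.043 0.045 0.053] [-0.05   0.141]
wrist 0.04 284 [0.043 0.043 0.045 0.047 0.054] [-0.049  0.14 ]
wrist 0.05 42 [0.047 0.047 0.047 0.051 0.055] [-0.04   0.133]
wrist 0.06 310 [0.047 0.048 0.053 0.055 0.057] [-0.047  0.134]
wrist 0.07 495 [0.05  0.054 0.058 0.06  0.061] [-0.047  0.134]
wrist 0.08 479 [0.038 0.06  0.063 0.065 0.067] [-0.047  0.14 ]
wrist 0.09 496 [0.039 0.054 0.068 0.071 0.072] [-0.047  0.141]
wrist 0.1 491 [0.043 0.054 0.073 0.076 0.077] [-0.048  0.14 ]
wrist 0.11 487 [0.049 0.061 0.079 0.081 0.082] [-0.048  0.141]
wrist 0.12 521 [0.054 0.064 0.084 0.086 0.088] [-0.048  0.141]
wrist 0.13 498 [0.06  0.07  0.089 0.091 0.093] [-0.048  0.141]
wrist 0.14 96 [0.063 0.065 0.073 0.092 0.094] [-0.049  0.141]
wrist 0.15 39 [0.069 0.069 0.072 0.077 0.086] [-0.049  0.141]
wrist 0.16 59 [0.075 0.077 0.081 0.083 0.083] [0.107 0.14 ]
scene 0.03 110 [0.008 0.039 0.044 0.048 0.055] [-0.046  0.143]
scene 0.04 56 [0.036 0.039 0.043 0.048 0.05 ] [-0.045  0.138]
scene 0.05 17 [0.044 0.046 0.049 0.056 0.06 ] [-0.038  0.134]
scene 0.06 93 [0.045 0.048 0.055 0.059
[... 872 characters left out ...]
.058] [-0.041  0.134]
side 0.06 54 [0.046 0.049 0.054 0.057 0.061] [-0.032  0.137]
side 0.07 110 [0.046 0.052 0.057 0.061 0.065] [-0.044  0.139]
side 0.08 111 [0.045 0.055 0.063 0.066 0.069] [-0.051  0.142]
side 0.09 134 [0.038 0.05  0.067 0.071 0.075] [-0.05   0.143]
side 0.1 123 [0.042 0.055 0.072 0.077 0.079] [-0.051  0.143]
side 0.11 132 [0.048 0.057 0.077 0.082 0.087] [-0.049  0.142]
side 0.12 127 [0.055 0.065 0.082 0.087 0.09 ] [-0.05   0.142]
side 0.13 136 [0.06  0.07  0.088 0.092 0.096] [-0.05   0.142]
side 0.14 112 [0.066 0.074 0.093 0.096 0.097] [-0.049  0.142]
side 0.15 61 [0.069 0.075 0.098 0.102 0.104] [-0.051  0.142]
side 0.16 120 [0.072 0.08  0.087 0.101 0.105] [-0.047  0.142]
```

```bash
python3 -c "
from h import *
go(.427,.250,.12,1.013+np.pi)"
```

```text
t3.6 at [0.4209 0.1977 0.3497] yaw 3.135 q [ 0.33 -0.26  1.64 -0.    1.76 -1.24] F [ 0.6 -0.4  0.3] op 0.0929 gf 0.0 
 -> d [-0.0058  0.0524  0.2297] r [-0.    0.   -1.02]
```

Call:
move_arm(
  deltas=[-0.006,0.052,0.06,0,0,-1.02,0.6,-0.006,0.052,0.23,0,0,-1.02,0.6,-0.006,0.052,0.23,0,0,-1.02,0.6,-0.006,0.052,0.23,0,0,-1.02,0.6,-0.006,0.052,0.23,0,0,-1.02,0.6,-0.006,0.052,0.23,0,0,-1.02,0.6,-0.006,0.052,0.23,0,0,-1.02,0.6,-0.006,0.052,0.23,0,0,-1.02,0.6],
)

```text
t: 4.58
tool_pos: [0.4273, 0.2498, 0.1198]
orientation: [-1.522, 2.748, -0.0]
force: [0.5, -0.3, 0.8]
opening: 0.0557
gripper_force: 0.0
```

Run:
```python
from h import *
go(.427,.250,.025,1.013+np.pi)
im,d,P=shot('wrist','w2.png')
for o in cass(im,P): print('wrist',*o)
```

```text
t4.6 at [0.4273 0.2498 0.1198] yaw -2.13 q [ 0.43 -0.07  1.9   0.    1.31 -2.16] F [ 0.5 -0.3  0.8] op 0.0557 gf 0.0 
 -> d [0.     0.0004 0.0948] r [-0.     0.    -0.001]
wrist [0.4308 0.2547] 1.025 (0.08, 0.025) 2483 (np.int64(0), np.int64(96)) [320. 211.]
wrist [0.4316 0.3684] 1.838 (0.02, 0.051) 506 (np.int64(0), np.int64(0)) [379. 312.]
```

View pics/w2.png

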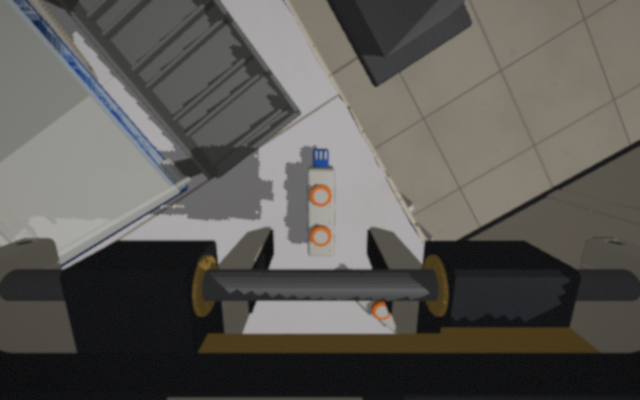

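Call:
move_arm(
  deltas=[0.002,0,0.05,0,0,-0.012,0.6,0.002,0,0.09,0,0,-0.012,0.6,0.002,0,0.095,0,0,-0.012,0.6,0.002,0,0.095,0,0,-0.012,0.6,0.002,0,0.095,0,0,-0.012,0.0,0.002,0,0.095,0,0,-0.012,0.0,0.002,0,0.095,0,0,-0.012,0.0,0.002,0,0.095,0,0,-0.012,0.0,0.002,0,0.095,0,0,-0.012,0.0,0.002,0,0.035,0,0,-0.012,0.0,0.002,0,-0.025,0,0,-0.012,0.0,0.002,0,-0.025,0,0,-0.012,0.0],
  squeeze=20,
)

```text
t: 6.12
tool_pos: [0.4296, 0.2496, 0.1504]
orientation: [-1.537, 2.729, -0.001]
force: [-0.7, 0.3, -1.1]
opening: 0.0238
gripper_force: 20.0
```

Run:
```python
from h import *
x,y=fromtray(-.005,-.027); print(x,y)
go(x,y,.145,A+np.pi)
im,d,P=shot('wrist')
T=np.array(robot.camera_model('wrist')['tool_from_camera']); s=st(); R=Rn.from_rotvec(s['orientation']).as_matrix()
L=(P-np.array(s['tool_pos']))@R  # tool coords
hsv=cv2.cvtColor(im,cv2.COLOR_RGB2HSV)
b=(hsv[...,0]>100)&(hsv[...,0]<125)&(hsv[...,1]>140)&(np.abs(L[...,2])<.03)&(np.abs(L[...,1])<.02)
print('tab tool',L[b].mean(0).round(4),b.sum(),L[b].min(0).round(4),L[b].max(0).round(4))
o=(hsv[...,0]<15)&(hsv[...,1]>150)&(np.abs(L[...,2])<.04)&(np.abs(L[...,1])<.02)
print('caps',L[o].mean(0).round(4),o.sum(),L[o].min(0).round(4),L[o].max(0).round(4))
```

```text
0.4534709568978367 0.005187063227728477
t6.1 at [0.4296 0.2496 0.1504] yaw -2.116 q [ 0.42 -0.11  1.88 -0.    1.36 -2.17] F [-0.7  0.3 -1.1] op 0.0238 gf 20.0 
 -> d [ 0.1966 -0.1471  0.0046] r [-0.001  0.01   0.946]
tab tool [ 0.0363 -0.0013  0.0045] 339 [ 0.0301 -0.007   0.0024] [0.0452 0.0044 0.0067]
caps [ 0.0011 -0.0014 -0.0145] 562 [-0.0364 -0.0103 -0.0161] [ 0.0176  0.0071 -0.0119]
```

```bash
cat >> h.py <<'E'
def held():
    im,d,P=shot('wrist'); s=st(); R=Rn.from_rotvec(s['orientation']).as_matrix()
    L=(P-np.array(s['tool_pos']))@R
    hsv=cv2.cvtColor(im,cv2.COLOR_RGB2HSV)
    b=(hsv[...,0]>100)&(hsv[...,0]<125)&(hsv[...,1]>140)&(np.abs(L[...,2])<.03)&(np.abs(L[...,1])<.02)
    o=(hsv[...,0]<15)&(hsv[...,1]>150)&(np.abs(L[...,2])<.04)&(np.abs(L[...,1])<.02)
    for n,m in(('tab',b),('caps',o)):
        if m.any(): print(n,m.sum(),((L[m].min(0)+L[m].max(0))/2).round(4),'span',np.ptp(L[m],axis=0).round(4))
    return im,L
E
python3 - <<'E'
from h import *
im,L=held(); x,y=fromtray(-.005,-.027); go(x,y,.145,A+np.pi)
w=cv2.imread('pics/w2.png')
# white block top in tool
m=(np.abs(L[...,1])<.02)&(np.abs(L[...,2])<.02)&(np.abs(L[...,0])<.06)
k=m&(im.min(-1)>110); print('white',k.sum(),np.percentile(L[k],[1,50,99],axis=0).round(4))
E
```

```text
tab 339 [ 0.0378 -0.0012  0.0055] span [0.0149 0.0114 0.0035]
caps 567 [-0.0094 -0.0014 -0.0135] span [0.0544 0.0173 0.0052]
t6.2 at [0.4263 0.2481 0.1447] yaw -2.116 q [ 0.42 -0.11  1.88 -0.    1.36 -2.17] F [-0.3 -0.4 -2.6] op 0.0241 gf 20.0 
 -> d [ 0.1936 -0.1492 -0.0003] r [-0.     0.001  0.946]
white 909 [[-0.0484 -0.0141 -0.015 ]
 [-0.0397 -0.0018 -0.0077]
 [ 0.0461  0.0146  0.0158]]
```

Run:
```python
from h import *
x,y=fromtray(-.0095,-.027+.0013); go(x,y,.135,A+np.pi)
```

```text
t6.2 at [0.4263 0.2481 0.1447] yaw -2.116 q [ 0.42 -0.11  1.88 -0.    1.36 -2.17] F [-0.3 -0.4 -2.6] op 0.0241 gf 20.0 
 -> d [ 0.1952 -0.1448  0.0097] r [-0.     0.001  0.946]
```

Call:
move_arm(
  deltas=[0.05,-0.035,-0.02,0,0,0.18,0,0.09,-0.065,-0.02,0,0,0.36,0,0.13,-0.095,-0.02,0,0,0.54,0,0.165,-0.12,-0.01,0,0,0.72,0,0.185,-0.138,0,0,0,0.9,0,0.195,-0.145,0.01,0,0,0.946,0,0.195,-0.145,0.01,0,0,0.946,0,0.195,-0.145,0.01,0,0,0.946,0],
)

```text
t: 7.22
tool_pos: [0.4487, 0.007, 0.1343]
orientation: [0.13, -3.138, -0.001]
force: [-0.0, 0.2, -0.5]
opening: 0.0239
gripper_force: 20.0
```

Run:
```python
from h import *
im,L=held(); cv2.imwrite('pics/w3.png',im[:,:,::-1])
s=st(); R=Rn.from_rotvec(s['orientation']).as_matrix(); P=L@R.T+np.array(s['tool_pos']); np.save('P3.npy',P)
x,y=fromtray(-.0095,-.027+.0013); go(x,y,.135,A+np.pi)
T=totray(P); ok=np.isfinite(T[...,2])&(T[...,2]<.045)
def prof(x0,x1,lo,hi):
    o=[]
    for y in np.arange(lo,hi,.002):
        k=ok&(T[...,0]>x0)&(T[...,0]<x1)&(abs(T[...,1]-y)<.001); o.append(int(round(1000*np.median(T[k][:,2]))) if k.any() else -9)
    return o
print('front',prof(-.047,-.043,-.05,.14)); print('in',prof(-.04,-.02,-.05,.14))
print('wallx',[ (round(float(x),4),int(1000*np.nanmedian(T[ok&(abs(T[...,0]-x)<.0005)&(T[...,1]>.04)&(T[...,1]<.052)][:,2]))) for x in np.arange(-.056,-.036,.001)])
```

```text
tab 428 [0.0396 0.0001 0.0083] span [0.0154 0.0131 0.0045]
caps 567 [-0.0083 -0.0005 -0.0089] span [0.0541 0.0173 0.0084]
t7.3 at [0.449  0.0071 0.1347] yaw -3.059 q [-0.1  -0.22  2.01  0.    1.36 -1.75] F [-0.2  0.2 -1. ] op 0.0241 gf 20.0 
 -> d [ 0.0002 -0.0009 -0.0003] r [ 0.    -0.     0.003]
front [35, 31, 31, 36, 27, 34, 35, 19, 9, 9, 9, 9, 9, 9, 1, 1, 1, 1, 26, 36, 32, 30, 36, 33, 33, 35, 33, 33, 36, 33, 29, 19, 17, 18, 19, 18, 19, 18, 16, 18, 17, 27, 32, 32, 32, 32, 32, 32, 36, 31, 32, 34, 32, 33, 32, 8, 15, 16, 17, 14, 19, 19, 15, 18, 19, 27, 33, 31, 30, 31, 31, 35, 29, 30, 33, 30, 31, 30, 30, 12, 0, 13, 13, 16, 19, 14, 19, 18, 19, 27, 29, 32, 30, 30, 28]
in [16, 12, 12, 20, 21, 12, 11, -9, -9, -9, -9, -9, -9, -9, -9, -9, -9, -9, 12, 16, 20, 11, 12, 12, 12, 11, 11, 16, 20, 12, 12, 12, 11, 12, 12, 11, 12, 12, 11, 11, 12, 11, 12, 15, 20, 19, 12, 11, 12, 12, 11, 15, 20, 20, 12, 11, 11, 11, 12, 11, 11, 11, 11, 11, 11, 12, 12, 16, 20, 19, 12, 12, 11, 11, 12, 15, 20, 20, 13, 12, 11, 11, 12, 11, 11, 12, 12, 11, 11, 12, 11, 16, 20, 19, -9]
  return np.nanmean(a, axis, out=out, keepdims=keepdims)
Traceback (most recent call last):
ValueError: cannot convert float NaN to integer
```

View pics/w3.png

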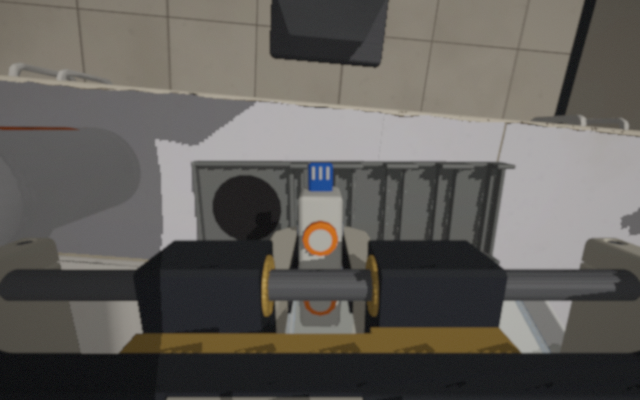

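Call:
move_arm(
  deltas=[-0.001,-0.002,0.02,0,0,0.003,0,-0.001,-0.002,0.05,0,0,0.003,0,-0.001,-0.002,0.07,0,0,0.003,0,-0.001,-0.002,0.08,0,0,0.003,0,-0.001,-0.002,0.088,0,0,0.003,0,-0.001,-0.002,0.094,0,0,0.003,0,-0.001,-0.002,0.097,0,0,0.003,0,-0.001,-0.002,0.097,0,0,0.003,0],
)

```text
t: 8.28
tool_pos: [0.4503, 0.0041, 0.0378]
orientation: [-0.12, 3.139, -0.0]
force: [-0.6, 0.3, -0.3]
opening: 0.0244
gripper_force: 20.0
```

Run:
```python
from h import *
x,y=fromtray(-.0085,-.027); go(x,y,.036,A+np.pi)
im,L=held()
```

```text
t8.3 at [0.4503 0.0041 0.0378] yaw -3.065 q [-0.1  -0.09  2.08 -0.    1.15 -1.75] F [-0.6  0.3 -0.3] op 0.0244 gf 20.0 
 -> d [0.0002 0.0008 0.0018] r [-0.     0.    -0.003]
tab 386 [0.0389 0.0002 0.0164] span [0.0156 0.0144 0.0214]
caps 562 [-0.0085 -0.0004 -0.0086] span [0.0546 0.0174 0.0088]
```

Call:
move_arm(
  deltas=[0,0.0,0.0015,0,0,0,0,0,0,0.0015,0,0,0,0.36,0,0,0.0015,0,0,0,0.36,0,0,-0.03,0,0,0,0.36,0,0,-0.09,0,0,0,0.5,0,0,-0.15,0,0,0,0.6,-0.02,0.06,-0.2,0,0,0,0.6,-0.04,0.12,-0.25,0,0,0,0.6,-0.07,0.18,-0.28,0,0,0,0.6,-0.09,0.24,-0.3,0,0,0,0.6,-0.09,0.27,-0.3,0,0,0,0.6,-0.09,0.27,-0.3,0,0,0,0.6],
)

```text
t: 9.82
tool_pos: [0.5192, 0.2837, 0.3384]
orientation: [-0.126, 3.138, 0.002]
force: [-0.7, -0.2, 0.0]
opening: 0.056
gripper_force: 0.0
```

Run:
```python
from h import *
go(.41,.36,.12,4.8)
im,d,P=shot('wrist','w4.png');np.save('P4.npy',P)
for o in cass(im,P): print('wrist',*o)
ob=(P[...,2]>.025)&(P[...,2]<.06); T=totray(P)
k=ob&(np.abs(T[...,1]+.027)<.016)&(np.abs(T[...,0])<.039)
print('seated top pts',k.sum(),np.percentile(T[k],[2,50,98],axis=0).round(4) if k.any() else '')
hsv=cv2.cvtColor(im,cv2.COLOR_RGB2HSV); b=(hsv[...,0]>100)&(hsv[...,0]<125)&(hsv[...,1]>140)&(abs(T[...,1]+.027)<.03)&(T[...,0]<-.02)
print('tab',T[b].mean(0).round(4) if b.any() else '',b.sum())
```

```text
t9.8 at [0.5192 0.2837 0.3384] yaw -3.061 q [ 0.41  0.09  1.34  0.    1.71 -1.24] F [-0.7 -0.2  0. ] op 0.056 gf 0.0 
 -> d [0.103  0.0846 0.2184] r [ 0.     0.002 -1.578]
wrist [0.4254 0.379 ] 1.859 (0.025, 0.08) 882 (np.int64(0), np.int64(14)) [387. 115.]
wrist [0.5605 0.3843] 0.168 (0.08, 0.025) 740 (np.int64(0), np.int64(0)) [379. 200.]
wrist [0.625  0.2629] 2.058 (0.025, 0.079) 691 (np.int64(0), np.int64(0)) [303. 232.]
seated top pts 1197 [[-0.0372 -0.0386  0.0265]
 [-0.0009 -0.0223  0.0416]
 [ 0.0371 -0.0158  0.0491]]
tab [-0.0441 -0.0267  0.0286] 25
```

View pics/w4.png

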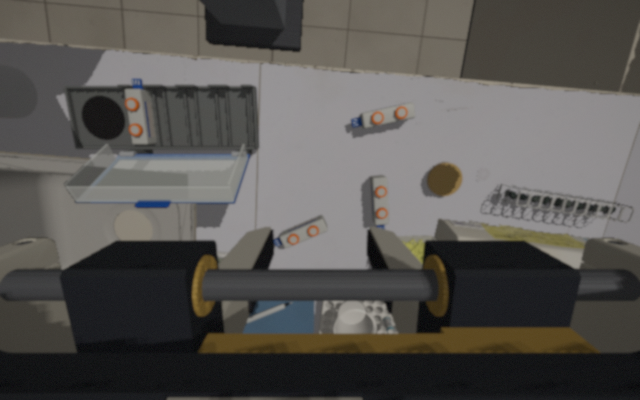

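Run:
```python
from h import *
go(.566,.386,.12,.168)
```

```text
t9.9 at [0.5191 0.2835 0.3381] yaw -3.062 q [ 0.41  0.09  1.34  0.    1.71 -1.24] F [-1.1  1.1  0.2] op 0.0557 gf 0.0 
 -> d [-0.0548  0.0983  0.2182] r [ 1.000e-03 -1.000e-03  3.053e+00]
```

Call:
move_arm(
  deltas=[-0.02,0.03,0.03,0,0,0.18,0.6,-0.04,0.06,0.06,0,0,0.36,0.6,-0.055,0.098,0.1,0,0,0.54,0.6,-0.055,0.098,0.14,0,0,0.72,0.6,-0.055,0.098,0.16,0,0,0.9,0.6,-0.055,0.098,0.18,0,0,1.08,0.6,-0.055,0.098,0.18,0,0,1.26,0.6,-0.055,0.098,0.18,0,0,1.44,0.6,-0.055,0.098,0.18,0,0,1.62,0.6,-0.055,0.098,0.18,0,0,1.8,0.6,-0.055,0.098,0.18,0,0,1.98,0.6,-0.055,0.098,0.18,0,0,2.16,0.6],
)

```text
t: 11.38
tool_pos: [0.5667, 0.3802, 0.1572]
orientation: [2.717, 1.576, -0.002]
force: [-0.4, 0.6, 0.7]
opening: 0.0561
gripper_force: 0.0
```

Run:
```python
from h import *
go(.566,.386,.12,.168)
```

```text
t11.4 at [0.5667 0.3802 0.1572] yaw 1.051 q [ 0.52  0.39  1.31 -0.    1.44  1.04] F [-0.4  0.6  0.7] op 0.0561 gf 0.0 
 -> d [ 0.0047 -0.0035  0.0372] r [0.    0.001 0.883]
```

Call:
move_arm(
  deltas=[0.005,-0.003,0.01,0,0,0.18,0.6,0.005,-0.003,0.037,0,0,0.36,0.6,0.005,-0.003,0.037,0,0,0.54,0.6,0.005,-0.003,0.037,0,0,0.72,0.6,0.005,-0.003,0.037,0,0,0.883,0.6,0.005,-0.003,0.037,0,0,0.883,0.6,0.005,-0.003,0.037,0,0,0.883,0.6],
)

```text
t: 12.25
tool_pos: [0.5665, 0.3871, 0.1205]
orientation: [3.129, 0.28, -0.001]
force: [0.6, -0.5, 0.2]
opening: 0.056
gripper_force: 0.0
```

Run:
```python
from h import *
im,d,P=shot('wrist')
for o in cass(im,P): print('wrist',*o)
go(.566,.386,.025,.168)
```

```text
wrist [0.6544 0.4394] 1.575 (0.051, 0.061) 4541 (np.int64(0), np.int64(0)) [270.  84.]
wrist [0.6268 0.2649] 2.062 (0.025, 0.08) 2927 (np.int64(0), np.int64(6)) [475. 162.]
wrist [0.562 0.386] -2.976 (0.079, 0.025) 2433 (np.int64(86), np.int64(0)) [320. 209.]
wrist [0.4382 0.3826] 1.814 (0.004, 0.077) 385 (np.int64(0), np.int64(56)) [310. 330.]
t12.3 at [0.5665 0.3873 0.1206] yaw 0.178 q [ 0.53  0.43  1.34 -0.    1.38  1.92] F [-0.2  0.   0.4] op 0.056 gf 0.0 
 -> d [-0.0007  0.0012  0.0956] r [0.   0.   0.01]
```

Call:
move_arm(
  deltas=[0.002,0.001,0.05,0,0,0.01,0.6,0.002,0.001,0.09,0,0,0.01,0.6,0.002,0.001,0.095,0,0,0.01,0.6,0.002,0.001,0.095,0,0,0.01,0.6,0.002,0.001,0.095,0,0,0.01,0.0,0.002,0.001,0.095,0,0,0.01,0.0,0.002,0.001,0.095,0,0,0.01,0.0,0.002,0.001,0.095,0,0,0.01,0.0,0.002,0.001,0.06,0,0,0.01,0.0,0.002,0.001,0.0,0,0,0.01,0.0,0.002,0.001,-0.03,0,0,0.01,0.0,0.002,0.001,-0.03,0,0,0.01,0.0],
)

```text
t: 13.8
tool_pos: [0.5705, 0.3886, 0.1548]
orientation: [-3.128, -0.259, -0.01]
force: [1.1, 0.4, -1.4]
opening: 0.0238
gripper_force: 20.0
```

Run:
```python
from h import *
x,y=fromtray(-.0085,.021); go(x,y,.135,A+np.pi)
```

```text
t13.8 at [0.5705 0.3886 0.1548] yaw 0.165 q [ 0.52  0.41  1.3  -0.    1.43  1.93] F [ 1.1  0.4 -1.4] op 0.0238 gf 20.0 
 -> d [-0.178   0.3108  0.0179] r [ 0.01  -0.004 -3.056]
```

Call:
move_arm(
  deltas=[-0.03,0.02,-0.04,0,0,-0.18,0,-0.06,0.05,-0.08,0,0,-0.36,0,-0.09,0.08,-0.08,0,0,-0.54,0,-0.11,0.11,-0.08,0,0,-0.72,0,-0.13,0.14,-0.08,0,0,-0.9,0,-0.15,0.17,-0.08,0,0,-1.08,0,-0.16,0.2,-0.08,0,0,-1.26,0,-0.17,0.23,-0.08,0,0,-1.44,0,-0.178,0.26,-0.08,0,0,-1.62,0,-0.178,0.29,-0.08,0,0,-1.8,0,-0.178,0.31,-0.08,0,0,-1.98,0,-0.178,0.31,-0.08,0,0,-2.16,0],
)

```text
t: 15.3
tool_pos: [0.4431, 0.051, 0.2282]
orientation: [-1.24, -2.883, 0.003]
force: [-0.1, 0.4, -0.5]
opening: 0.0239
gripper_force: 20.0
```

Run:
```python
from h import *
x,y=fromtray(-.0085,.021); go(x,y,.135,A+np.pi)
```

```text
t15.3 at [0.4431 0.051  0.2282] yaw 2.329 q [-0.   -0.29  1.89 -0.    1.55 -0.76] F [-0.1  0.4 -0.5] op 0.0239 gf 20.0 
 -> d [-0.001   0.0037  0.0932] r [-0.002 -0.003 -0.892]
```

Call:
move_arm(
  deltas=[-0.001,0.004,0,0,0,-0.18,0,-0.001,0.004,0.02,0,0,-0.36,0,-0.001,0.004,0.04,0,0,-0.54,0,-0.001,0.004,0.06,0,0,-0.72,0,-0.001,0.004,0.08,0,0,-0.892,0,-0.001,0.004,0.093,0,0,-0.892,0,-0.001,0.004,0.093,0,0,-0.892,0,-0.001,0.004,0.093,0,0,-0.892,0],
)

```text
t: 16.3
tool_pos: [0.4478, 0.0544, 0.138]
orientation: [-0.115, 3.139, 0.0]
force: [-0.3, -0.6, -0.7]
opening: 0.0238
gripper_force: 20.0
```

```bash
cat >> h.py <<'E'
def overlane(ly):
    im,L=held(); s=st(); R=Rn.from_rotvec(s['orientation']).as_matrix(); T=totray(L@R.T+np.array(s['tool_pos']))
    ok=np.isfinite(T[...,2])&(T[...,2]<.045)&(T[...,0]>-.04)&(T[...,0]<-.02)
    rib=[]
    for y in np.arange(ly-.075,ly+.075,.001):
        k=ok&(abs(T[...,1]-y)<.0007)
        rib.append((round(float(y-ly),4),int(round(1000*np.median(T[k][:,2]))) if k.any() else -9))
    print('rib rel y:',[a for a,b in rib if b>=16])
    nt=np.isfinite(T[...,2])&(T[...,0]>-.047)&(T[...,0]<-.043)&(T[...,2]<.045)
    x,y=fromtray(-.0085,ly); go(x,y,.036,A+np.pi)
E
python3 -c "
from h import *
overlane(.021)"
```

```text
tab 416 [ 0.0404 -0.0003  0.0094] span [0.0156 0.0131 0.0043]
caps 534 [-0.0075 -0.0004 -0.0095] span [0.0546 0.0175 0.0042]
rib rel y: [-0.075, -0.074, -0.073, -0.072, -0.065, -0.064, -0.063, -0.062, -0.061, -0.06, -0.059, -0.058, -0.057, -0.056, -0.055, -0.054, -0.053, -0.052, -0.051, -0.05, -0.049, -0.048, -0.047, -0.046, -0.045, -0.044, -0.043, -0.042, -0.041, -0.04, -0.039, -0.038, -0.037, -0.033, -0.032, -0.031, -0.03, -0.017, -0.016, -0.015, -0.014, 0.015, 0.016, 0.017, 0.018, 0.032, 0.033, 0.034, 0.064, 0.065, 0.066]
t16.4 at [0.4481 0.0544 0.1384] yaw -3.068 q [ 0.01 -0.22  2.    0.    1.36 -1.64] F [ 0.5 -0.6 -0.6] op 0.0237 gf 20.0 
 -> d [ 0.0022 -0.0015  0.1024] r [-0.     0.001 -0.006]
```

Call:
move_arm(
  deltas=[0.001,-0.001,0.02,0,0,-0.006,0,0.001,-0.001,0.05,0,0,-0.006,0,0.001,-0.001,0.075,0,0,-0.006,0,0.001,-0.001,0.088,0,0,-0.006,0,0.001,-0.001,0.096,0,0,-0.006,0,0.001,-0.001,0.1,0,0,-0.006,0,0.001,-0.001,0.101,0,0,-0.006,0,0.001,-0.001,0.101,0,0,-0.006,0],
)

```text
t: 17.35
tool_pos: [0.4472, 0.0533, 0.0373]
orientation: [-0.128, 3.138, -0.0]
force: [0.3, 0.2, -0.3]
opening: 0.024
gripper_force: 20.0
```

```bash
python3 -c "
from h import *
x,y=fromtray(-.0076,.0215); go(x,y,.036,A+np.pi)"
```

```text
t17.4 at [0.4472 0.0533 0.0373] yaw -3.06 q [ 0.   -0.09  2.08 -0.    1.15 -1.65] F [ 0.3  0.2 -0.3] op 0.024 gf 20.0 
 -> d [0.0002 0.     0.0013] r [-0.     0.001  0.002]
```

Call:
move_arm(
  deltas=[0,0,0.001,0,0,0,0.32,0,0,0.001,0,0,0,0.32,0,0,0.001,0,0,0,0.32,0,0,-0.03,0,0,0,0.32,0,0,-0.09,0,0,0,0.5,0,0,-0.15,0,0,0,0.6,0,0.03,-0.2,0,0,0.18,0.6,-0.04,0.09,-0.23,0,0,0.36,0.6,-0.08,0.14,-0.23,0,0,0.54,0.6,-0.12,0.18,-0.23,0,0,0.72,0.6,-0.16,0.22,-0.23,0,0,0.9,0.6,-0.16,0.22,-0.23,0,0,1.08,0.6],
)

```text
t: 18.85
tool_pos: [0.5887, 0.2884, 0.2622]
orientation: [-1.507, -2.752, 0.006]
force: [-1.0, -1.1, 0.0]
opening: 0.0561
gripper_force: 0.0
```

```bash
python3 -c "
from h import *
go(.626,.264,.12,2.06)"
```

```text
t18.9 at [0.5887 0.2884 0.2622] yaw 2.14 q [ 0.38  0.28  1.26  0.    1.61 -0.19] F [-1.  -1.1  0. ] op 0.0561 gf 0.0 
 -> d [-0.0409  0.019   0.142 ] r [-0.005 -0.001  0.08 ]
```

Call:
move_arm(
  deltas=[-0.031,0.019,0.05,0,0,0.08,0.6,-0.031,0.019,0.1,0,0,0.08,0.6,-0.031,0.019,0.14,0,0,0.08,0.6,-0.031,0.019,0.14,0,0,0.08,0.6,-0.031,0.019,0.14,0,0,0.08,0.6],
)

```text
t: 19.48
tool_pos: [0.6218, 0.2702, 0.1287]
orientation: [1.612, 2.695, 0.003]
force: [0.6, 0.1, 0.9]
opening: 0.0559
gripper_force: 0.0
```

Run:
```python
from h import *
im,d,P=shot('wrist')
for o in cass(im,P): print('wrist',*o)
go(.621,.273,.025,2.06)
```

```text
wrist [0.6406 0.4184] 2.442 (0.036, 0.072) 659 (np.int64(0), np.int64(0)) [430.  59.]
wrist [0.656  0.4412] 1.619 (0.05, 0.057) 4436 (np.int64(0), np.int64(0)) [464.  37.]
wrist [0.6258 0.2641] 2.073 (0.025, 0.08) 2328 (np.int64(0), np.int64(3)) [321. 209.]
t19.5 at [0.6224 0.2705 0.1297] yaw 2.063 q [ 0.33  0.4   1.36  0.    1.38 -0.16] F [-0.3  0.2  1. ] op 0.0556 gf 0.0 
 -> d [ 0.003  -0.0004  0.1047] r [0.004 0.001 0.003]
```

Call:
move_arm(
  deltas=[0.003,0,0.05,0,0,0.01,0.6,0.003,0,0.09,0,0,0.01,0.6,0.003,0,0.1,0,0,0.01,0.6,0.003,0,0.1,0,0,0.01,0.6,0.003,0,0.1,0,0,0.01,0.0,0.003,0,0.1,0,0,0.01,0.0,0.003,0,0.1,0,0,0.01,0.0,0.003,0,0.1,0,0,0.01,0.0],
)

```text
t: 20.52
tool_pos: [0.6199, 0.2726, 0.0273]
orientation: [1.626, 2.687, 0.001]
force: [-0.1, 0.7, 2.5]
opening: 0.0236
gripper_force: 19.9
```

Run:
```python
from h import *
go(.56,.30,.08,.9)
```

```text
t20.5 at [0.6199 0.2726 0.0273] yaw 2.053 q [ 0.34  0.5   1.42 -0.    1.22 -0.14] F [-0.1  0.7  2.5] op 0.0236 gf 19.9 
 -> d [ 0.052  -0.0403 -0.0527] r [ 1.000e-03 -0.000e+00  1.153e+00]
```

Call:
move_arm(
  deltas=[0,0,-0.05,0,0,0,0,0.03,-0.03,-0.06,0,0,0.18,0,0.061,-0.058,-0.06,0,0,0.36,0,0.061,-0.058,-0.06,0,0,0.54,0,0.061,-0.058,-0.06,0,0,0.72,0,0.061,-0.058,-0.06,0,0,0.9,0,0.061,-0.058,-0.06,0,0,1.08,0,0.061,-0.058,-0.04,0,0,1.15,0,0.061,-0.058,-0.01,0,0,1.15,0,0.061,-0.058,-0.001,0,0,1.15,0,0.061,-0.058,-0.001,0,0,1.15,0,0.061,-0.058,-0.001,0,0,1.15,0],
)

```text
t: 22.02
tool_pos: [0.5401, 0.2997, 0.0282]
orientation: [2.827, 1.371, 0.001]
force: [-0.2, 0.7, -1.2]
opening: 0.0239
gripper_force: 20.0
```

Run:
```python
from h import *
im,L=held()
go(.54,.30,.12,.9+np.pi)
```

```text
tab 4 [-0.0617  0.0003  0.0087] span [0.001  0.0039 0.0005]
caps 608 [-0.0108  0.0003 -0.0097] span [0.0543 0.0179 0.0052]
t22.1 at [0.5402 0.2998 0.0282] yaw 0.903 q [ 0.42  0.35  1.61 -0.    1.18  1.09] F [ 0.8 -0.2 -0.9] op 0.0238 gf 20.0 
 -> d [ 0.0001 -0.0002 -0.0918] r [ 1.000e-03  1.000e-03 -3.138e+00]
```

Call:
move_arm(
  deltas=[0,0,0,0,0,0,0.6,0,0,0,0,0,0,0.6,0,0,-0.05,0,0,0,0.6,0,0,-0.09,0,0,-0.18,0.6,0,0,-0.09,0,0,-0.36,0.6,0,0,-0.09,0,0,-0.54,0.6,0,0,-0.09,0,0,-0.72,0.6,0,0,-0.09,0,0,-0.9,0.6,0,0,-0.09,0,0,-1.08,0.6,0,0,-0.09,0,0,-1.26,0.6,0,0,-0.09,0,0,-1.44,0.6,0,0,-0.09,0,0,-1.62,0.6],
)

```text
t: 23.58
tool_pos: [0.5399, 0.2996, 0.1178]
orientation: [0.947, 2.995, 0.0]
force: [-0.2, 0.4, 0.6]
opening: 0.056
gripper_force: 0.0
```

Run:
```python
from h import *
go(.528,.285,.12,.9+np.pi)
```

```text
t23.6 at [0.5399 0.2996 0.1178] yaw 2.529 q [ 0.42  0.25  1.56  0.    1.33 -0.53] F [-0.2  0.4  0.6] op 0.056 gf 0.0 
 -> d [ 0.0013 -0.0188 -0.0022] r [ 0.     0.    -1.512]
```

Call:
move_arm(
  deltas=[0.001,-0.019,0,0,0,-0.18,0.6,0.001,-0.019,0,0,0,-0.36,0.6,0.001,-0.019,0,0,0,-0.54,0.6,0.001,-0.019,0,0,0,-0.72,0.6,0.001,-0.019,0,0,0,-0.9,0.6,0.001,-0.019,0,0,0,-1.08,0.6,0.001,-0.019,0,0,0,-1.26,0.6,0.001,-0.019,0,0,0,-1.44,0.6,0.001,-0.019,0,0,0,-1.51,0.6,0.001,-0.019,0,0,0,-1.51,0.6],
)

```text
t: 24.82
tool_pos: [0.528, 0.2847, 0.1178]
orientation: [-1.354, 2.835, 0.0]
force: [-0.4, 0.6, -0.3]
opening: 0.0557
gripper_force: 0.0
```

Run:
```python
from h import *
im,d,P=shot('wrist')
for o in cass(im,P): print('wrist',*o)
go(.528,.285,.025,.9+np.pi)
```

```text
wrist [0.5335 0.2897] 0.898 (0.079, 0.025) 2492 (np.int64(0), np.int64(100)) [319. 213.]
wrist [0.4264 0.3787] 1.854 (0.025, 0.079) 2355 (np.int64(0), np.int64(98)) [476. 214.]
t24.9 at [0.528  0.2847 0.1178] yaw -2.252 q [ 0.41  0.21  1.61  0.    1.32 -2.05] F [ 0.5 -0.2 -0.3] op 0.0558 gf 0.0 
 -> d [-0.0001  0.0002  0.0928] r [-0.    0.   -0.01]
```

Good. Grasp it.

Call:
move_arm(
  deltas=[0,0,0.05,0,0,-0.01,0.6,0,0,0.085,0,0,-0.01,0.6,0,0,0.093,0,0,-0.01,0.6,0,0,0.093,0,0,-0.01,0.6,0,0,0.093,0,0,-0.01,0.0,0,0,0.093,0,0,-0.01,0.0,0,0,0.093,0,0,-0.01,0.0,0,0,0.093,0,0,-0.01,0.0,0,0,0.05,0,0,-0.01,0.0,0,0,0,0,0,-0.01,0.0,0,0,-0.06,0,0,-0.01,0.0,0,0,-0.1,0,0,-0.01,0.0],
)

```text
t: 26.38
tool_pos: [0.5286, 0.285, 0.2211]
orientation: [-1.367, 2.825, -0.0]
force: [0.4, 0.9, -1.1]
opening: 0.0236
gripper_force: 20.0
```

Run:
```python
from h import *
x,y=fromtray(-.0085,.0695); go(x,y,.135,A+np.pi)
```

```text
t26.4 at [0.5286 0.285  0.2211] yaw -2.24 q [ 0.41  0.13  1.5   0.    1.5  -2.06] F [ 0.4  0.9 -1.1] op 0.0236 gf 20.0 
 -> d [ 0.198  -0.0462  0.0856] r [-0.     0.003  0.822]
```

Call:
move_arm(
  deltas=[0.05,-0.01,-0.015,0,0,0.18,0,0.1,-0.02,-0.015,0,0,0.36,0,0.15,-0.035,-0.015,0,0,0.54,0,0.198,-0.046,-0.01,0,0,0.72,0,0.198,-0.046,0.0,0,0,0.822,0,0.198,-0.046,0.04,0,0,0.822,0,0.198,-0.046,0.07,0,0,0.822,0,0.198,-0.046,0.085,0,0,0.822,0,0.198,-0.046,0.085,0,0,0.822,0,0.198,-0.046,0.085,0,0,0.822,0],
)

```text
t: 27.62
tool_pos: [0.4421, 0.101, 0.134]
orientation: [-0.125, 3.137, 0.0]
force: [-0.1, 0.1, -0.5]
opening: 0.0237
gripper_force: 20.0
```

Run:
```python
from h import *
overlane(.0695)
```

```text
tab 403 [ 0.0403 -0.0004  0.008 ] span [0.0149 0.013  0.0037]
caps 564 [-0.0074 -0.0004 -0.0088] span [0.0545 0.0174 0.0083]
rib rel y: [-0.065, -0.064, -0.063, -0.061, -0.06, -0.059, -0.058, -0.057, -0.056, -0.055, -0.054, -0.053, -0.052, -0.051, -0.05, -0.049, -0.048, -0.047, -0.046, -0.045, -0.044, -0.043, -0.042, -0.041, -0.04, -0.039, -0.038, -0.037, -0.033, -0.032, -0.031, -0.017, -0.016, -0.015, 0.015, 0.016, 0.017, 0.018, 0.031, 0.032, 0.033, 0.034, 0.063, 0.064, 0.065, 0.066, 0.073, 0.074, 0.075]
t27.7 at [0.4423 0.1011 0.1342] yaw -3.062 q [ 0.11 -0.21  2.    0.    1.35 -1.54] F [ 0.4  0.9 -0.3] op 0.0238 gf 20.0 
 -> d [0.0002 0.     0.0982] r [ 0.     0.002 -0.   ]
```

Call:
move_arm(
  deltas=[-0.001,0.0005,0.02,0,0,0,0,-0.001,0.0005,0.05,0,0,0,0,-0.001,0.0005,0.072,0,0,0,0,-0.001,0.0005,0.085,0,0,0,0,-0.001,0.0005,0.093,0,0,0,0,-0.001,0.0005,0.097,0,0,0,0,-0.001,0.0005,0.097,0,0,0,0,-0.001,0.0005,0.097,0,0,0,0],
)

```text
t: 28.68
tool_pos: [0.4427, 0.1015, 0.0362]
orientation: [-0.125, 3.138, 0.0]
force: [-0.5, 0.2, -0.9]
opening: 0.0235
gripper_force: 20.0
```

```bash
python3 -c "
from h import *
x,y=fromtray(-.0075,.0698); go(x,y,.036,A+np.pi)"
```

```text
t28.7 at [0.4427 0.1015 0.0362] yaw -3.062 q [ 0.11 -0.08  2.07  0.    1.15 -1.54] F [-0.5  0.2 -0.9] op 0.0235 gf 20.0 
 -> d [-0.0005 -0.0001  0.0002] r [ 0.     0.001 -0.   ]
```

Call:
move_arm(
  deltas=[0,0,0,0,0,0,0.32,0,0,0,0,0,0,0.32,0,0,-0.03,0,0,0,0.32,0,0,-0.08,0,0,0,0.5,0,0.05,-0.12,0,0,0,0.6,0,0.11,-0.12,0,0,-0.1,0.6,0,0.17,-0.12,0,0,-0.28,0.6,-0.007,0.23,-0.11,0,0,-0.46,0.6,-0.007,0.27,-0.104,0,0,-0.64,0.6,-0.007,0.27,-0.104,0,0,-0.82,0.6,-0.007,0.27,-0.104,0,0,-1.0,0.6,-0.007,0.27,-0.104,0,0,-1.18,0.6],
)

```text
t: 30.18
tool_pos: [0.4275, 0.3713, 0.1395]
orientation: [1.858, -2.533, 0.0]
force: [-0.7, -0.6, 0.1]
opening: 0.0557
gripper_force: 0.0
```

Run:
```python
from h import *
im,d,P=shot('wrist')
for o in cass(im,P): print('wrist',*o)
go(.428,.371,.12,4.8)
```

```text
wrist [0.426  0.3794] 1.862 (0.025, 0.08) 2159 (np.int64(0), np.int64(69)) [324. 207.]
t30.2 at [0.4276 0.3713 0.1395] yaw -1.866 q [ 0.62  0.1   1.69 -0.    1.35 -2.22] F [0.4 0.9 0.5] op 0.0555 gf 0.0 
 -> d [ 0.0001 -0.0005  0.0195] r [ 0.    -0.    -0.383]
```

Call:
move_arm(
  deltas=[0,0,0,0,0,-0.18,0.6,0,0,0.04,0,0,-0.36,0.6,0,0,0.08,0,0,-0.39,0.6,0,0,0.108,0,0,-0.39,0.6,0,0,0.1145,0,0,-0.39,0.6,0,0,0.1145,0,0,-0.39,0.6,0,0,0.1145,0,0,-0.39,0.3,0,0,0.1145,0,0,-0.39,0.0,0,0,0.1145,0,0,-0.39,0.0,0,0,0.1145,0,0,-0.39,0.0,0,0,0.1145,0,0,-0.39,0.0],
)

```text
t: 31.6
tool_pos: [0.428, 0.3714, 0.0258]
orientation: [-2.307, 2.131, -0.0]
force: [-0.6, -1.0, 5.2]
opening: 0.0262
gripper_force: 17.8
```

Run:
```python
from h import *
im,L=held()
x,y=fromtray(-.0085,.1175); go(x,y,.135,A+np.pi)
```

```text
tab 361 [ 0.0382 -0.0072  0.0082] span [0.0161 0.0141 0.0041]
caps 528 [-0.0081  0.0012 -0.0102] span [0.0532 0.0238 0.0057]
t31.6 at [0.428  0.3714 0.0258] yaw -1.492 q [ 0.62  0.23  1.76  0.    1.14 -2.6 ] F [-1.2 -1.7  5.9] op 0.0262 gf 17.8 
 -> d [ 0.2225  0.0071 -0.1093] r [-0.00e+00  1.00e-03  1.57e+00]
```

Call:
move_arm(
  deltas=[0,0,-0.01,0,0,0,0,0,0,-0.01,0,0,0.18,0,0,0,-0.01,0,0,0.36,0,0,0,-0.01,0,0,0.54,0,0,0,-0.01,0,0,0.6,0,0,0,-0.01,0,0,0.6,0,0,0,0.0,0,0,0.6,0,0,0,0.0,0,0,0.6,0,0,0,0.0,0,0,0.6,0.5,0,0,0.0,0,0,0.6,0.5,0,0,0.0,0,0,0.6,0.5],
)

```text
t: 33.02
tool_pos: [0.4276, 0.3711, 0.0251]
orientation: [1.574, -2.718, 0.0]
force: [0.0, -0.5, 0.1]
opening: 0.0458
gripper_force: 0.0
```

Run:
```python
from h import *
im,L=held()
go(.428,.3714,.025,4.4)
```

```text
tab 375 [ 0.039  -0.0036  0.0078] span [0.0154 0.0134 0.0041]
caps 565 [-0.008   0.0003 -0.0105] span [0.0537 0.0201 0.0053]
t33.1 at [0.4276 0.3711 0.0251] yaw -2.092 q [ 0.62  0.23  1.76 -0.    1.14 -2.  ] F [ 0.1  0.2 -0.1] op 0.0462 gf 0.0 
 -> d [-0.0004 -0.0002  0.0001] r [ 0.    -0.    -0.209]
```

Call:
move_arm(
  deltas=[0,0,0,0,0,-0.08,0.5,0,0,0,0,0,-0.08,0.5,0,0,0,0,0,-0.08,0,0,0,0,0,0,-0.08,0,0,0,0,0,0,-0.08,0,0,0,0,0,0,-0.08,0,0,0,-0.03,0,0,-0.08,0,0,0,-0.09,0,0,-0.08,0,0,0,-0.15,0,0,-0.08,0,0,0,-0.15,0,0,-0.08,0],
)

```text
t: 34.33
tool_pos: [0.4308, 0.3735, 0.182]
orientation: [-1.676, 2.644, 0.001]
force: [0.3, -0.3, -0.8]
opening: 0.024
gripper_force: 20.0
```

Run:
```python
from h import *
im,L=held()
x,y=fromtray(-.0085,.1175); go(x,y,.135,A+np.pi)
```

```text
tab 321 [ 0.0373 -0.0014  0.0041] span [0.0145 0.0119 0.0039]
caps 576 [-0.0099 -0.0014 -0.014 ] span [0.0542 0.0174 0.0055]
t34.4 at [0.4293 0.3723 0.1784] yaw -2.012 q [ 0.62  0.07  1.65  0.    1.42 -2.08] F [-0.2  0.2 -0.6] op 0.0238 gf 20.0 
 -> d [ 0.1983 -0.1035  0.0426] r [0.    0.006 1.05 ]
```

Aligned now; move over lane 3 (stay high, then down).

Call:
move_arm(
  deltas=[0.03,-0.02,-0.04,0,0,0.18,0,0.07,-0.04,-0.05,0,0,0.36,0,0.11,-0.06,-0.05,0,0,0.54,0,0.15,-0.08,-0.05,0,0,0.72,0,0.18,-0.095,-0.04,0,0,0.9,0,0.198,-0.104,-0.01,0,0,1.05,0,0.198,-0.104,0.02,0,0,1.05,0,0.198,-0.104,0.038,0,0,1.05,0,0.198,-0.104,0.038,0,0,1.05,0,0.198,-0.104,0.038,0,0,1.05,0],
)

```text
t: 35.62
tool_pos: [0.4376, 0.1481, 0.1379]
orientation: [-0.126, 3.138, 0.0]
force: [-0.4, 0.8, -0.3]
opening: 0.024
gripper_force: 20.0
```

Run:
```python
from h import *
overlane(.1175)
```

```text
tab 434 [ 0.0395 -0.0004  0.0089] span [0.0155 0.0131 0.0053]
caps 590 [-0.0082 -0.0003 -0.0089] span [0.054  0.0177 0.0077]
rib rel y: [-0.065, -0.064, -0.063, -0.062, -0.06, -0.059, -0.058, -0.057, -0.056, -0.055, -0.054, -0.053, -0.052, -0.051, -0.05, -0.049, -0.048, -0.047, -0.046, -0.045, -0.044, -0.043, -0.042, -0.041, -0.04, -0.039, -0.038, -0.037, -0.036, -0.033, -0.032, -0.031, -0.03, -0.017, -0.016, -0.015, -0.014, 0.015, 0.016, 0.017, 0.025, 0.026, 0.027, 0.028]
t35.7 at [0.4379 0.1481 0.1383] yaw -3.061 q [ 0.22 -0.19  1.97  0.    1.36 -1.44] F [ 0.1 -0.2 -0.6] op 0.0237 gf 20.0 
 -> d [-0.0004  0.0007  0.1023] r [0.    0.002 0.   ]
```

Call:
move_arm(
  deltas=[-0.0005,0.001,0.02,0,0,0,0,-0.0005,0.001,0.05,0,0,0,0,-0.0005,0.001,0.075,0,0,0,0,-0.0005,0.001,0.089,0,0,0,0,-0.0005,0.001,0.097,0,0,0,0,-0.0005,0.001,0.101,0,0,0,0,-0.0005,0.001,0.101,0,0,0,0,-0.0005,0.001,0.101,0,0,0,0.32,-0.0005,0.001,0.101,0,0,0,0.32,-0.0005,0.001,0.07,0,0,0,0.32,-0.0005,0.001,0.01,0,0,0,0.4,-0.0005,0.001,-0.05,0,0,0,0.4],
)

```text
t: 37.17
tool_pos: [0.4371, 0.1486, 0.1888]
orientation: [0.125, -3.139, 0.0]
force: [0.4, 0.9, -0.3]
opening: 0.0372
gripper_force: 0.0
```

Run:
```python
from h import *
x,y=fromtray(-.06,.1); go(x,y,.33,A+np.pi)
```

```text
t37.2 at [0.4371 0.1486 0.1888] yaw -3.062 q [ 0.22 -0.23  1.91 -0.    1.46 -1.43] F [ 0.4  0.9 -0.3] op 0.0372 gf 0.0 
 -> d [ 0.0502 -0.0173 -0.1412] r [-0. -0. -0.]
```

Call:
move_arm(
  deltas=[0,-0.03,-0.06,0,0,0,0.4,-0.02,-0.06,-0.12,0,0,0,0.4,-0.02,-0.06,-0.16,0,0,0,0.4,-0.02,-0.06,-0.16,0,0,0,0.4,-0.02,-0.06,-0.16,0,0,0,0.4],
)

```text
t: 37.8
tool_pos: [0.4622, 0.0905, 0.3468]
orientation: [0.125, -3.139, -0.0]
force: [-0.4, 0.7, -0.4]
opening: 0.0374
gripper_force: 0.0
```

Run:
```python
from h import *
im,d,P=shot('wrist','w5.png'); T=totray(P); go(.6,.09,.3,A+np.pi)
hsv=cv2.cvtColor(im,cv2.COLOR_RGB2HSV); b=(hsv[...,0]>100)&(hsv[...,0]<125)&(hsv[...,1]>140)
o=(hsv[...,0]<15)&(hsv[...,1]>150)
for ly in(-.027,.021,.0695,.1175):
    near=np.abs(T[...,1]-ly)<.016
    k=near&(T[...,0]>-.039)&(T[...,0]<.039)&(T[...,2]>.036)&(T[...,2]<.06)
    t=near&b&(T[...,0]<-.03)&(T[...,0]>-.08); c=near&o&(np.abs(T[...,0])<.05)
    f=lambda m:((np.percentile(T[m],1,axis=0)+np.percentile(T[m],99,axis=0))/2).round(4) if m.any() else None
    w=k&(im.min(-1)>90)&~o
    print(ly,'tab',t.sum(),f(t),'caps',c.sum(),f(c),'white z',np.median(T[w][:,2]).round(4),'capz',np.percentile(T[k][:,2],95).round(4))
# bottles
m=(P[...,2]>.155)&(P[...,2]<.18)&(P[...,1]<-.1); n,L,S,C=cv2.connectedComponentsWithStats(m.astype(np.uint8))
for i in range(1,n):
    if S[i,4]>30: print('cap',P[L==i].mean(0).round(3),S[i,4])
cv2.imwrite('pics/w5c.png',cv2.resize(im[60:330,60:460],None,fx=2,fy=2)[:,:,::-1])
```

```text
t37.9 at [0.4618 0.0906 0.3458] yaw -3.062 q [ 0.08 -0.24  1.63  0.    1.75 -1.57] F [-0.  -0.2 -0.2] op 0.0374 gf 0.0 
 -> d [-0.1378 -0.0117  0.0456] r [ 0.    -0.002 -0.   ]
-0.027 tab 21 [-0.0439 -0.0277  0.0286] caps 3 [-0.0016 -0.0293  0.0476] white z 0.0417 capz 0.0487
0.021 tab 20 [-0.0438  0.0203  0.0283] caps 1 [-0.0174  0.0127  0.0479] white z 0.0417 capz 0.0486
0.0695 tab 19 [-0.0445  0.0689  0.0294] caps 1 [0.0199 0.0618 0.0474] white z 0.0417 capz 0.0484
0.1175 tab 20 [-0.0443  0.1163  0.0283] caps 8 [0.0022 0.1097 0.0473] white z 0.0416 capz 0.0485
cap [ 0.437 -0.204  0.166] 900
cap [ 0.49  -0.284  0.159] 167
```

View pics/w5c.png

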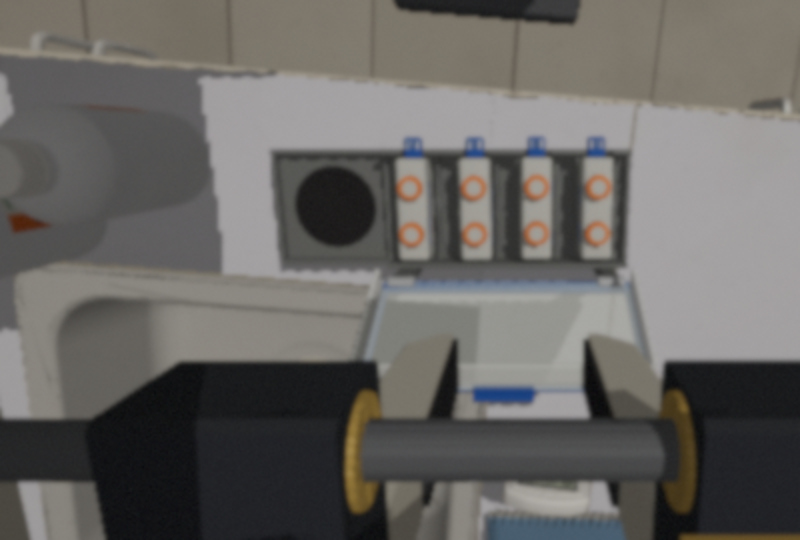

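Call:
move_arm(
  deltas=[-0.06,-0.005,0,0,0,0,0,-0.12,-0.01,0,0,0,0,0,-0.141,-0.0125,0,0,0,0,0,-0.141,-0.0125,0.05,0,0,0,0,-0.141,-0.0125,0.11,0,0,0,0,-0.141,-0.0125,0.17,0,0,0,0,-0.141,-0.0125,0.205,0,0,0,0,-0.141,-0.0125,0.205,0,0,0,0,-0.141,-0.0125,0.205,0,0,0,0],
)

```text
t: 38.98
tool_pos: [0.6042, 0.0895, 0.1432]
orientation: [-0.126, 3.138, 0.0]
force: [0.0, 0.0, 0.7]
opening: 0.0003
gripper_force: 0.0
```

Call:
move_arm(
  deltas=[0.02,0,0,0,0,0,0,0.035,0,0,0,0,0,0,0.05,0,0,0,0,0,0,0.062,0,0,0,0,0,0,0.075,0,0,0,0,0,0,0.087,0,0,0,0,0,0,0.1,0,0,0,0,0,0,0.112,0,0,0,0,0,0,0.125,0,0,0,0,0,0,0.137,0,0,0,0,0,0,0.15,0,0,0,0,0,0,0.15,0,0,0,0,0,0],
)

```text
t: 40.48
tool_pos: [0.4536, 0.0773, 0.1421]
orientation: [-0.125, 3.139, 0.0]
force: [0.2, -0.2, -0.2]
opening: 0.0008
gripper_force: 0.0
```

Run:
```python
from h import *
go(.45,.0,.3,A+np.pi)
im,d,P=shot('side'); T=totray(P)
k=(abs(T[...,1]-.045)<.09)&(T[...,0]>-.06)&(T[...,0]<.12)&(T[...,2]>.05)
print(k.sum(),np.percentile(T[k],[5,50,95],axis=0).round(3))
im,d,P=shot('wrist','w6.png')
```

```text
t40.5 at [0.4536 0.0773 0.1421] yaw -3.062 q [ 0.06 -0.2   1.97  0.    1.37 -1.59] F [ 0.2 -0.2 -0.2] op 0.0008 gf 0.0 
 -> d [ 0.0098 -0.0768 -0.1579] r [ 0.  0. -0.]
4039 [[-0.049 -0.018  0.078]
 [-0.017  0.077  0.351]
 [ 0.034  0.125  0.556]]
```

View pics/w6.png

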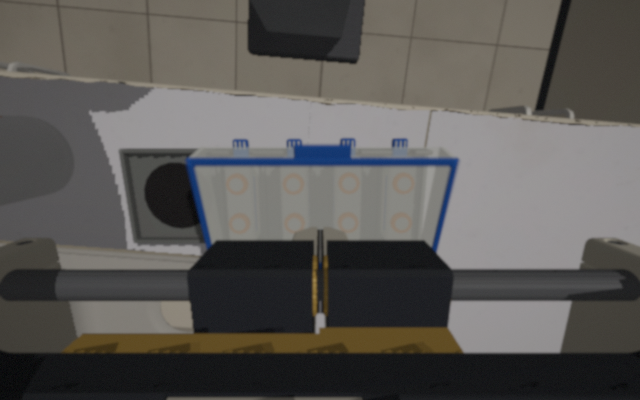

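Call:
move_arm(
  deltas=[0,0,-0.06,0,0,0,0,0,0,-0.12,0,0,0,0,0.02,-0.06,-0.18,0,0,0.18,0.6,0.05,-0.12,-0.23,0,0,0.36,0.6,0.08,-0.18,-0.24,0,0,0.54,0.6,0.08,-0.24,-0.24,0,0,0.72,0.6,0.08,-0.3,-0.24,0,0,0.8,0.6,0.08,-0.35,-0.24,0,0,0.8,0.6,0.08,-0.35,-0.24,0,0,0.8,0.6,0.08,-0.35,-0.24,0,0,0.8,0.6],
)

```text
t: 41.82
tool_pos: [0.4023, -0.2796, 0.3814]
orientation: [-1.111, -2.937, -0.001]
force: [-0.4, 0.0, 0.4]
opening: 0.0555
gripper_force: 0.0
```

Run:
```python
from h import *
go(.45,-.2,.3,2.4)
im,d,P=shot('side'); T=totray(P)
for lo,hi in((-.05,-.03),(-.03,0),(0,.04)):
    k=(abs(T[...,1]-.045)<.085)&(T[...,0]>lo)&(T[...,0]<hi)&(T[...,2]>.02)
    print(lo,k.sum(),np.percentile(T[k][:,2],[5,50,95]).round(4))
im,d,P=shot('wrist','w7.png'); np.save('P7.npy',P)
m=(P[...,2]>.15)&(P[...,2]<.185)&(P[...,1]<-.1); n,L,S,C=cv2.connectedComponentsWithStats(m.astype(np.uint8))
for i in range(1,n):
    if S[i,4]>30:
        q=P[L==i]; q=q[abs(q[:,2]-np.median(q[:,2]))<.006]; c,r=cv2.minEnclosingCircle(q[:,:2].astype(np.float32)); print('cap',np.round(c,4),round(r,4),np.median(q[:,2]).round(4),S[i,4],C[i].round())
```

```text
t41.8 at [ 0.4023 -0.2796  0.3814] yaw 2.418 q [-0.71 -0.18  1.52 -0.    1.8  -1.56] F [-0.4  0.   0.4] op 0.0555 gf 0.0 
 -> d [0.0168 0.0913 0.0814] r [-0.    -0.001  0.018]
-0.05 306 [0.0226 0.0624 0.0675]
-0.03 247 [0.0617 0.0648 0.0674]
0 310 [0.0615 0.0645 0.0675]
cap [ 0.4369 -0.2087] 0.0165 0.1672 588 [378. 165.]
cap [ 0.4891 -0.2983] 0.0167 0.1673 530 [351. 237.]
cap [ 0.4251 -0.3825] 0.0127 0.1668 122 [276. 241.]
cap [ 0.5169 -0.4116] 0.0159 0.1672 195 [303. 305.]
```

View pics/w7.png

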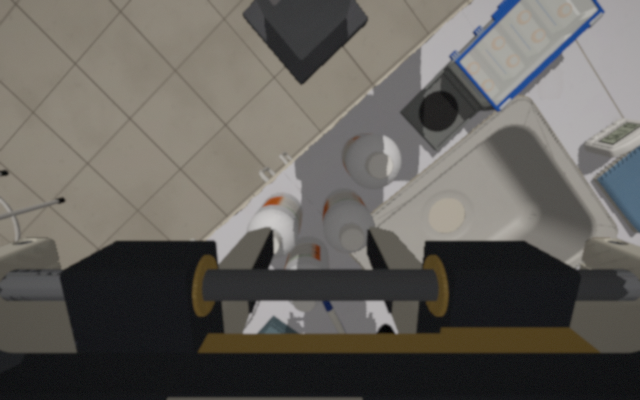

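Call:
move_arm(
  deltas=[0.021,0.06,0.05,0,0,0,0.6,0.021,0.076,0.11,0,0,0,0.6,0.021,0.076,0.17,0,0,0,0.6,0.021,0.076,0.205,0,0,0,0.6,0.021,0.076,0.22,0,0,0,0.6,0.021,0.076,0.22,0,0,0,0.6,0.021,0.076,0.22,0,0,0,0.0,0.021,0.076,0.22,0,0,0,0.0,0.021,0.076,0.22,0,0,0,0.0,0.021,0.076,0.2,0,0,0,0,0.021,0.076,0.185,0,0,0,0,0.021,0.076,0.185,0,0,0,0],
  squeeze=40,
)

```text
t: 43.42
tool_pos: [0.4377, -0.2076, 0.1989]
orientation: [1.106, 2.937, -0.001]
force: [0.2, -0.7, -0.0]
opening: 0.0338
gripper_force: 40.0
```

Call:
move_arm(
  deltas=[0,0,0,0,0,0,0,0,0,0,0,0,0,0],
)

```text
t: 43.68
tool_pos: [0.4364, -0.2067, 0.1962]
orientation: [-1.107, -2.939, -0.0]
force: [-0.0, 0.3, -0.3]
opening: 0.0335
gripper_force: 40.0
```

Run:
```python
from h import *
go(.437,-.209,.161,2.418)
x,y=fromtray(0,-.098); print(x,y); go(x,y,.2,2.418)
```

```text
t43.7 at [ 0.4364 -0.2067  0.1962] yaw 2.421 q [-0.55 -0.17  1.85  0.    1.47 -1.4 ] F [-0.   0.3 -0.3] op 0.0335 gf 40.0 
 -> d [-0.002  -0.0013  0.0352] r [-0.    -0.001  0.003]
0.4641218713131152 -0.06518734989322346
t43.7 at [ 0.4364 -0.2067  0.1962] yaw 2.421 q [-0.55 -0.17  1.85  0.    1.47 -1.4 ] F [-0.   0.3 -0.3] op 0.0335 gf 40.0 
 -> d [ 0.0725  0.1246 -0.0037] r [-0.    -0.001  0.003]
```

Call:
move_arm(
  deltas=[0,0,0.02,0,0,0,0,0,0,0.034,0,0,0,0,0,0,0.034,0,0,0,0,0,0,0.034,0,0,0,0.6,0,0,0.034,0,0,0,0.6,0,0,0,0,0,0,0.6,0,0,-0.02,0,0,0,0.6,-0.05,-0.017,-0.02,0,0,0,0.6,-0.1,-0.034,-0.02,0,0,0,0.6,-0.1,-0.034,-0.02,0,0,0,0.6,-0.1,-0.034,-0.02,0,0,0,0.6],
)

```text
t: 45.05
tool_pos: [0.4893, -0.2982, 0.2167]
orientation: [-1.107, -2.939, -0.001]
force: [0.7, -0.3, -0.2]
opening: 0.0558
gripper_force: 0.0
```

```bash
cat >> h.py <<'E'
def caps():
    im,d,P=shot('wrist')
    m=(P[...,2]>.15)&(P[...,2]<.185)&(P[...,1]<-.1); n,L,S,C=cv2.connectedComponentsWithStats(m.astype(np.uint8))
    for i in range(1,n):
        if S[i,4]>30:
            q=P[L==i]; q=q[abs(q[:,2]-np.median(q[:,2]))<.006]; c,r=cv2.minEnclosingCircle(q[:,:2].astype(np.float32)); print('cap',np.round(c,4),round(r,4),np.median(q[:,2]).round(4),S[i,4],C[i].round())
    return im,P
E
python3 - <<'E'
from h import *
caps(); go(.489,-.298,.161,2.42)
E
```

```text
cap [ 0.436  -0.2068] 0.0166 0.1673 2278 [369.  75.]
cap [ 0.4897 -0.2983] 0.0166 0.1673 1685 [320. 218.]
cap [ 0.4197 -0.389 ] 0.0168 0.1674 1567 [171. 224.]
cap [ 0.5204 -0.3977] 0.0101 0.1669 367 [254. 322.]
t45.1 at [ 0.4893 -0.2979  0.2172] yaw 2.421 q [-0.64  0.06  1.58  0.    1.5  -1.49] F [-0.9 -0.3  0.4] op 0.0556 gf 0.0 
 -> d [ 0.0001 -0.0003  0.0562] r [ 0.    -0.     0.001]
```

Call:
move_arm(
  deltas=[0,0,0.04,0,0,0,0.6,0,0,0.056,0,0,0,0.6,0,0,0.056,0,0,0,0.6,0,0,0.056,0,0,0,0,0,0,0.056,0,0,0,0,0,0,0.056,0,0,0,0,0,0,0.035,0,0,0,0,0,0,0.02,0,0,0,0,0,0,0.02,0,0,0,0,0,0,0.02,0,0,0,0],
)

```text
t: 46.35
tool_pos: [0.4892, -0.2982, 0.1963]
orientation: [-1.107, -2.939, -0.0]
force: [0.3, 0.2, -5.7]
opening: 0.0333
gripper_force: 40.0
```

Run:
```python
from h import *
go(.4197,-.389,.161,2.42)
```

```text
t46.4 at [ 0.4892 -0.2982  0.1963] yaw 2.421 q [-0.64  0.08  1.61  0.    1.46 -1.49] F [ 0.3  0.2 -5.7] op 0.0333 gf 40.0 
 -> d [-0.0077 -0.1141  0.0353] r [-0.    -0.001  0.001]
```

Call:
move_arm(
  deltas=[0,0,-0.05,0,0,0,0,0,0,-0.1,0,0,0,0,0,0,-0.16,0,0,0,0,0,0,-0.16,0,0,0,0,0.035,0.03,-0.16,0,0,0,0,0.07,0.063,-0.16,0,0,0,0,0.105,0.095,-0.16,0,0,0,0,0.14,0.127,-0.16,0,0,0,0,0.165,0.15,-0.16,0,0,0,0,0.1725,0.1585,-0.16,0,0,0,0,0.1725,0.1585,-0.16,0,0,0,0,0.1725,0.1585,-0.16,0,0,0,0],
)

```text
t: 47.85
tool_pos: [0.4644, -0.0664, 0.3563]
orientation: [-1.108, -2.939, 0.001]
force: [-0.3, 0.1, -4.5]
opening: 0.0335
gripper_force: 40.0
```

Run:
```python
from h import *
x,y=fromtray(0,-.098); go(x,y,.172,2.421)
im,d,P=shot('wrist','w8.png')
im,d,P=shot('scene'); 
T=totray(P); k=(abs(T[...,1]-.045)<.08)&(abs(T[...,0])<.03)&(T[...,2]>.02)
if k.any(): print(np.percentile(T[k][:,2],[5,50]).round(4))
```

```text
t47.9 at [ 0.4644 -0.0664  0.3563] yaw 2.42 q [-0.25 -0.24  1.62 -0.    1.77 -1.1 ] F [-0.3  0.1 -4.5] op 0.0335 gf 40.0 
 -> d [0.0009 0.001  0.1843] r [-0.001 -0.001 -0.001]
[0.0595 0.0653]
```

View pics/w8.png

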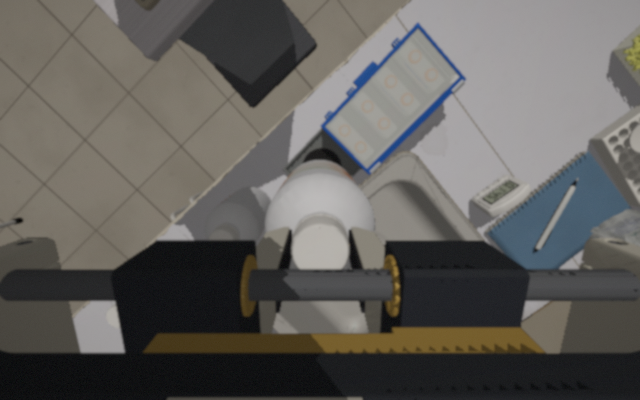

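Call:
move_arm(
  deltas=[0.001,0.001,0.04,0,0,0,0,0.001,0.001,0.08,0,0,0,0,0.001,0.001,0.115,0,0,0,0,0.001,0.001,0.14,0,0,0,0,0.001,0.001,0.155,0,0,0,0,0.001,0.001,0.165,0,0,0,0,0.001,0.001,0.173,0,0,0,0,0.001,0.001,0.179,0,0,0,0,0.001,0.001,0.182,0,0,0,0,0.001,0.001,0.182,0,0,0,0],
)

```text
t: 49.2
tool_pos: [0.4642, -0.0641, 0.175]
orientation: [-1.107, -2.94, 0.0]
force: [0.7, 0.1, -5.5]
opening: 0.0339
gripper_force: 40.0
```

Run:
```python
from h import *
x,y=fromtray(0,-.098); go(x,y,.172,2.421)
```

```text
t49.2 at [ 0.4642 -0.0641  0.175 ] yaw 2.421 q [-0.25 -0.2   1.91 -0.    1.43 -1.1 ] F [ 0.7  0.1 -5.5] op 0.0339 gf 40.0 
 -> d [-0.0006 -0.0009  0.003 ] r [-0. -0.  0.]
```

Call:
move_arm(
  deltas=[-0.0005,-0.001,0.0025,0,0,0,0,-0.0005,-0.001,0.0035,0,0,0,0,-0.0005,-0.001,0.0035,0,0,0,0,-0.0005,-0.001,0.0035,0,0,0,0.55,-0.0005,-0.001,0.0035,0,0,0,0.55,-0.0005,-0.001,-0.03,0,0,0,0.55,0,0,-0.09,0,0,0,0.55,0,0,-0.14,0,0,0,0.55,-0.03,-0.03,-0.18,0,0,0,0.55,-0.03,-0.03,-0.18,0,0,0,0.55,-0.03,-0.03,-0.18,0,0,0,0.55],
)

```text
t: 50.58
tool_pos: [0.4668, -0.1062, 0.354]
orientation: [-1.108, -2.938, -0.0]
force: [0.1, 0.6, -1.1]
opening: 0.0511
gripper_force: 0.0
```

```bash
sed -i 's/(P\[...,1\]<-.1)/(P[...,1]<.0)/' h.py
python3 - <<'E'
from h import *
print(st()['force'],st()['tool_pos'])
im,P=caps(); cv2.imwrite('pics/w9.png',im[:,:,::-1]); print(fromtray(0,-.098))
T=totray(P); 
for x in(-.05,-.02,.02):
    k=(abs(T[...,1]-.045)<.085)&(abs(T[...,0]-x)<.01)&(T[...,2]>.02); print(x,k.sum(),np.median(T[k][:,2]).round(4) if k.any() else '')
E
```

```text
[ 0.09868104  0.62277983 -1.13298486] [ 0.46680576 -0.10621221  0.35396344]
cap [ 0.4659 -0.0683] 0.0165 0.1784 973 [343. 163.]
cap [ 0.4351 -0.2065] 0.0167 0.1675 655 [243. 218.]
[ 0.46412187 -0.06518735]
-0.05 1246 0.0639
-0.02 1833 0.0634
0.02 1736 0.0634
```

View pics/w9.png

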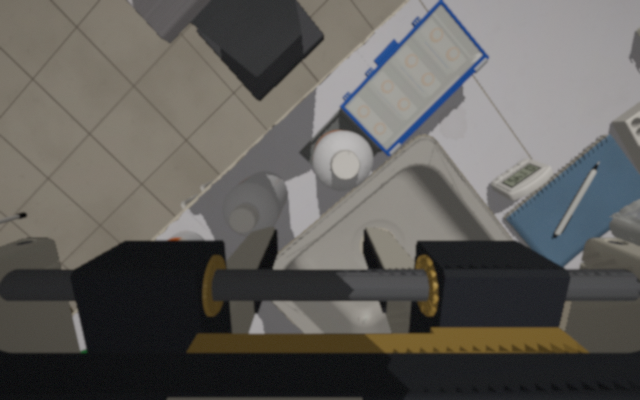

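```bash
python3 -c "
from h import *
print(robot.close_job())"
```

```text
the job is handed in; nothing more can be done
None
```

I handed the job in at about 51 s: all four cassettes are seated in lanes with their tabs out, the cover is shut, and the full bottle (about 5.5 N when lifted) stands upright in the well, roughly 4 mm off centre. I lifted one of the empties and set it back upright, left the other two untouched, and kept clear of the timer, marker and dish; no verdict came back.

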